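Laser-mark the die plates from the fixture rail and hang them on the rack

ROBOT

A 6-joint arm with a two-finger parallel gripper is mounted at the origin on the work surface. World frame = base frame: x ahead of the robot, y to its left, z up, the work surface at z = 0. Lengths are in m, angles in rad, forces in N, time in s.
With the tool pointing down it reaches from about 0.325 to 0.9 m from the base axis. Payload 6.1 kg.
Tool frame: the origin (TCP) lies between the finger pads; the fingertips stand robot.nose_length ahead of it and the grasp point (between the pads) lies 2 mm behind it (robot.nose_length is the distance from the TCP to the fingertips, in m); z points along the fingers, y is the line along which they close (so a half turn about z gives the same grasp; the last joint's range is limited). The gripper opens to 87 mm and grips with 3 to 60 N. Pads are 19 mm wide; open, the fingers measure 117 mm over their backs; the gripper's body (75 mm by 190 mm) begins 51 mm behind the grasp point.
Start: joints at [1.144, 0.22, 1.526, -0, 1.395, -0.126], TCP at [0.185, 0.597, 0.201] pointing down, gripper open.
Joint ranges: [-2.98, 2.98], [-0.91, 2.08], [0.09, 2.57], [-1.24, 4.39], [0.2, 2.65], [-2.68, 2.68]. Speed limits (rad/s): [2.57, 2.57, 3.01, 3.14, 3.14, 3.14].

INTERFACE

Orientations are given as a 3x3 rotation matrix whose columns are the frame's x, y, z axes.
In Python, from plant import robot gives the robot as it stands. The module is installed in compiled form; this text tells all that it offers.
- The arm moves only by the shell command python3 -m pendant 'ROWS' [FORCE]. ROWS is JSON, one flat list of numbers, 7 for each row, row after row: the shift along the world's x, y, z in m, then the turn, a rotation vector about the world's x, y, z in degrees, then the finger opening in m, from 0 to 0.087. A call has 1 to 5 rows; each row shifts and turns the commanded pose from where the row before left it; what a row does not reach is not made up. A row lasts 1/12 s, in which the tool goes at most 41.7 mm and 7.16 degrees, less where a joint would pass 70% of its speed; a pose out of reach is approached as far as the arm can. A call with a gripper value outside its range is refused whole. The fingers move at their own pace and stop on an object; FORCE is the grip in N (left out, the last holds). Time passes only in rows, so rows that do not move let the fingers close. It gives the time, the measured TCP pose, the force, the opening and the grip force at its end, in the units of the state.
- robot.get_obs(): the state, without advancing time (a new reading comes with each control period).
- robot.grab_frame(name): name is "scene" or "side" or "wrist"; returns a dict with "color" (384x512x3 uint8, red, green, blue), "intrinsics" (3x3 intrinsics, pixels), "eye" and "rotation" of the camera in the world. Camera axes: x right, y up, looking along -z (the intrinsics and any distortion apply to the point x, -y, -z); pixel columns grow to the right and rows downward; lengths in m; the calibration is good to about 2 mm. A picture is of the moment at which its call begins. There is no depth.
- robot.job_done(): hands the job in; it is judged then, once.
The state is a dict: "time": time; "joints": joint angles; "qd": joint speeds; "tau": joint torques, N m; "tool_pos": TCP position; "tcp_rot": TCP orientation; "wrist_force": force on the tool from outside, world axes, zero at the start; "ft_torque": the same for the moment, N m; "opening": opening from 0.0 (shut) to 1.0 (fully open); "finger_force": force on a finger pad.
Only numpy, scipy, OpenCV 4.12 (cv2) and the standard library are available. Lean on these libraries where they do the work, as an engineer would, in place of code of your own. Each camera call takes 0.05 s, during which the arm holds its last target. There are 200 camera calls.

TASK

Laser-mark the steel die plates clipped in the fixture rail, one after another from the left end (as the robot sees it), because the laser counts up the serial number: pull each plate straight up out of its spring catch, hold it upright and still in the focus in front of the lens for a good second with its front square to the lens (the front faces the robot in the rail), then turn it round and do the same with its back. Hang each marked plate by its eye on the rack peg of the same number as its place in the rail (first place on the leftmost peg; the peg of an empty place stays free), and let nothing touch the laser nor disturb the other things on the bench.

Things in the scene. Friction and masses are not known exactly. Their poses are not given: they have to be found in the camera images.
- plate1: die plate of rail place 1, leftmost seen from the robot (+y end); may be absent. Bright steel, 0.25 kg, 8 mm thick, 112 mm tall, upright in the rail, front to the robot. Origin: centre of the marking field in mid thickness, 44 mm above the foot's underside. z up the plate, y across it, x through it; the front (two small dark dowel heads) looks to -x, the back is plain
- eye1 (a point): eye of plate1: centre, in mid thickness, of the 21 mm round hole through it, 24 mm above the plate's origin; axes as the plate's
- plate2: the same at place 2 (second from the left); may be absent. Outline from the bottom up: foot 34 mm wide, 0-22 mm; body 50 mm wide, 22-84 mm, with 2 mm deep notches in both side edges at 26-38 mm; tab 24 mm wide, 84-112 mm (40 to 68 mm above the origin), meant to be gripped across its 8 mm thickness
- eye2 (a point): eye of plate2: centre, in mid thickness, of the 21 mm round hole through it, 24 mm above the plate's origin; axes as the plate's
- plate3: the same at place 3 (third from the left); may be absent
- eye3 (a point): eye of plate3: centre, in mid thickness, of the 21 mm round hole through it, 24 mm above the plate's origin; axes as the plate's
- plate4: the same at place 4 (rightmost); may be absent
- eye4 (a point): eye of plate4: centre, in mid thickness, of the 21 mm round hole through it, 24 mm above the plate's origin; axes as the plate's
- rail: fixed aluminium rail 300 mm along its y, top at 30 mm; origin on the table under its middle. Foot slots at y = +105, +35, -35, -105 mm (places 1-4), 22 mm deep. Brass spring plungers in grey blocks (tops at 50 mm) snap into both side notches; a straight upward pull of 10-18 N within the first 6 mm frees a plate, its foot is clear after 25 mm. Seated: plate origin at 52 mm, top at 120 mm
- laser: fixed laser marking head with a level black barrel, 64 mm across, axis 170 mm above the table, the housing behind it up to 250 mm high; origin on the table under the lens glass at the barrel's front end. The lens looks along the laser's own -x; its body extends to +x.
- focus (a point): focus point of the laser, in the air on the barrel axis, 110 mm in front of the lens glass, 170 mm above the table (axes as the laser's)
- rack: free-standing blue steel rack, 2.5 kg. Origin on the table under the middle of the pegs; base x -65 to +85, y +-140 mm, 10 mm thick; crossbar between two 200 mm posts, its front at x = +52, top at 178 mm. Four steel pegs, pitch 70 mm, point to the rack's -x (robot side), rising 8 degrees to a 12 mm tip ball at x = -53 mm; pegs 8 mm thick
- peg1 (a point): peg 1 (leftmost, rack y = +105 mm): point on its axis half way along the free length, 170 mm above the table; axes as the rack's. A hanging plate's eye centre is about 7 mm lower.
- peg2 (a point): peg 2 (second from the left, rack y = +35 mm): point on its axis half way along the free length, 170 mm above the table; axes as the rack's. A hanging plate's eye centre is about 7 mm lower.
- peg3 (a point): peg 3 (third from the left, rack y = -35 mm): point on its axis half way along the free length, 170 mm above the table; axes as the rack's. A hanging plate's eye centre is about 7 mm lower.
- peg4 (a point): peg 4 (rightmost, rack y = -105 mm): point on its axis half way along the free length, 170 mm above the table; axes as the rack's. A hanging plate's eye centre is about 7 mm lower.
- die_block: bystander: dark steel block 50 x 70 x 35 mm
- wash_bottle: bystander: white bottle 56 mm across, 150 mm high
- paste_jar: bystander: grey jar 56 mm across, 45 mm high
- goggles: bystander: safety goggles 135 mm wide, 50 mm high, origin under the lens, arms to its -x
- caliper: bystander: caliper lying along its y, 210 mm long
- insert_tray: bystander: open grey tray 110 x 150 x 35 mm
- loupe: bystander: black loupe 44 mm across, 44 mm high
- brush: bystander: hand brush lying along its x
Things that resemble listed ones, but are neither listed nor needed, are in the scene too. What is shaped like the plate1 but orange or yellow is not meant.

How it is judged:
By the outcome, as a careful person would: the job done as asked, in the order asked, and still so for the second after the job is handed in, with the robot touching nothing.
Of plate1, plate2, plate3, plate4 only 2 to 3 are there at a start; the rules pass over those that are not, and their reading is None.
At some moment in a run one of rack may be knocked a few centimetres aside while the robot is not near it.
It also fails if it takes over 210 s, if anything falls off the work surface, if the arm or the gripper's body presses on something with over 40 N, if the wrist force passes 120 N, or if a joint passes its speed limit or range.

## Working session

There is one attempt and no reset: what is moved stays moved. The work goes in short steps, Python scripts to look and compute and a shell command to move; the robot and the scene stay as the last step left them, time stands still between calls to the robot, and variables do not carry over. Pictures are saved under pics/ and viewed, at most 14 in all, crops included, and the job is handed in when it is done.

```bash
mkdir -p pics && cat > h.py <<'E'
import numpy as np, cv2
from plant import robot
def grab(name,fn=None):
    f=robot.grab_frame(name)
    if fn: cv2.imwrite('pics/'+fn,cv2.cvtColor(f['color'],cv2.COLOR_RGB2BGR))
    return f
def proj(f,P):
    P=np.atleast_2d(P); c=(P-f['eye'])@np.array(f['rotation'])
    q=np.c_[c[:,0],-c[:,1],-c[:,2]]@np.array(f['intrinsics']).T
    return q[:,:2]/q[:,2:]
def ray(f,uv):
    q=np.linalg.inv(f['intrinsics'])@np.array([uv[0],uv[1],1.]);return np.array(f['rotation'])@np.array([q[0],-q[1],-q[2]])
def onz(f,uv,z):
    d=ray(f,uv);e=np.array(f['eye']);return e+d*(z-e[2])/d[2]
E
python3 - <<'E'
from h import *
import pickle
F={}
for n in ['scene','side','wrist']:
    f=grab(n,n+'0.png');F[n]=f
    print(n,np.round(f['eye'],3),np.round(f['rotation'],3).tolist(),np.round(f['intrinsics'],1).tolist(),[k for k in f])
pickle.dump(F,open('F0.pkl','wb'))
a=cv2.imread('pics/scene0.png');cv2.imwrite('pics/scene0b.png',cv2.resize(a,(800,600),interpolation=cv2.INTER_CUBIC))
a=cv2.imread('pics/side0.png');cv2.imwrite('pics/side0b.png',cv2.resize(a,(800,600),interpolation=cv2.INTER_CUBIC))
o=robot.get_obs();print(o, robot.nose_length)
E
```

```text
scene [ 1.15  -0.023  0.978] [[0.012, -0.809, 0.587], [1.0, 0.005, -0.013], [0.008, 0.587, 0.809]] [[399.6, 0.0, 255.0], [0.0, 399.6, 190.9], [0.0, 0.0, 1.0]] ['color', 'intrinsics', 'eye', 'rotation']
side [0.171 0.551 0.954] [[-0.838, 0.431, -0.335], [-0.546, -0.647, 0.533], [0.013, 0.629, 0.777]] [[358.3, 0.0, 256.2], [0.0, 358.3, 195.1], [0.0, 0.0, 1.0]] ['color', 'intrinsics', 'eye', 'rotation']
wrist [0.11  0.62  0.385] [[0.297, -0.915, -0.273], [0.955, 0.284, 0.086], [-0.001, -0.286, 0.958]] [[295.4, 0.0, 253.8], [0.0, 295.4, 191.7], [0.0, 0.0, 1.0]] ['color', 'intrinsics', 'eye', 'rotation']
{'time': 0.15, 'joints': array([ 1.14387038e+00,  2.21073039e-01,  1.52733570e+00,  8.26014767e-06,
        1.39468259e+00, -1.26080378e-01]), 'qd': array([-2.55801394e-05, -2.96003607e-03, -3.58144947e-03, -1.21661604e-03,
        4.04143120e-04, -5.27974475e-04]), 'tau': array([ 9.42673578e-04, -4.95197511e+01, -3.87876856e+01,  7.02155731e-02,
        5.32007811e-02, -5.74204978e-05]), 'tool_pos': array([0.18498587, 0.59647471, 0.20057786]), 'tcp_rot': array([[-9.55085774e-01,  2.96328821e-01, -6.27965656e-04],
       [ 2.96329421e-01,  9.55084825e-01, -1.36079076e-03],
       [ 1.96518946e-04, -1.48575660e-03, -9.99998877e-01]]), 'wrist_force': array([-0.40651759,  0.01625387, -0.50043247]), 'ft_torque': array([ 0.09354447, -0.0351992 ,  0.04334085]), 'finger_force': 0.0, 'opening': 1.0054029474606485} 0.017
```

View pics/scene0b.png

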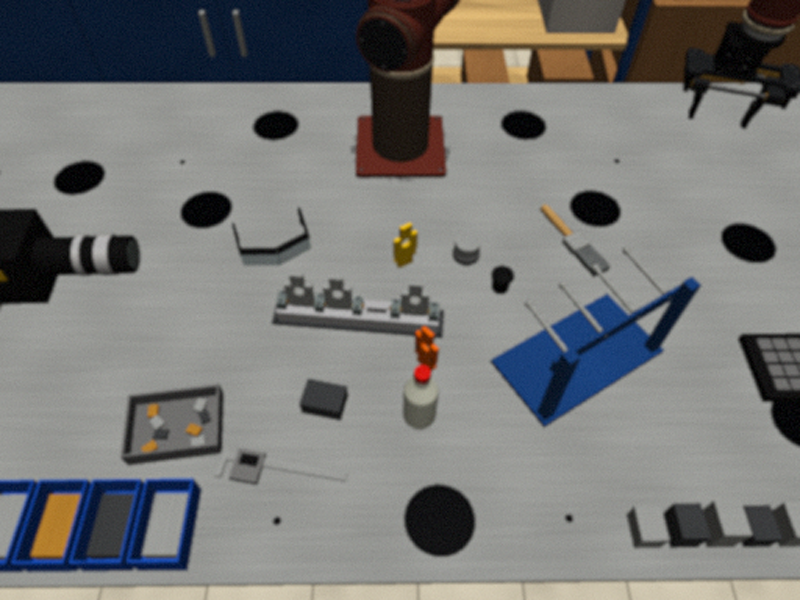

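View pics/side0b.png

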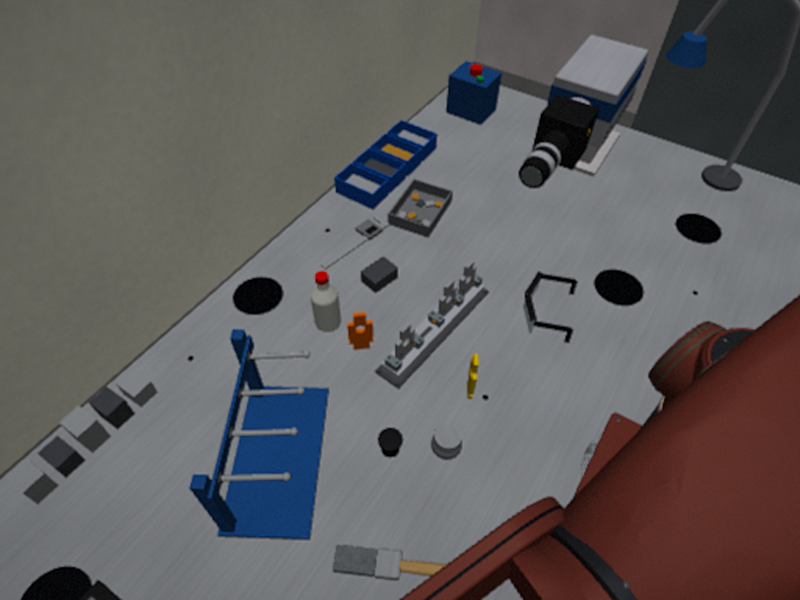

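```bash
cat >> h.py <<'E'
def crops(img,rois,fn,W=800,H=600):
    # rois: (u0,v0,w,h,scale,px,py) ; ticks every 10 px
    out=np.zeros((H,W,3),np.uint8)
    for u0,v0,w,h,s,px,py in rois:
        c=cv2.resize(img[v0:v0+h,u0:u0+w],None,fx=s,fy=s,interpolation=cv2.INTER_CUBIC)
        for u in range((u0+9)//10*10,u0+w,10):
            x=int((u-u0+.5)*s); cv2.line(c,(x,0),(x,6 if u%50 else 14),(0,255,255),1)
            if u%20==0: cv2.putText(c,str(u),(x-8,16),0,.33,(0,255,255),1)
        for v in range((v0+9)//10*10,v0+h,10):
            y=int((v-v0+.5)*s); cv2.line(c,(0,y),(6,y),(0,255,255),1)
            if v%20==0: cv2.putText(c,str(v),(8,y+4),0,.33,(0,255,255),1)
        c=c[:H-py,:W-px];out[py:py+c.shape[0],px:px+c.shape[1]]=c
    cv2.imwrite('pics/'+fn,out)
E
python3 - <<'E'
from h import *
a=cv2.imread('pics/scene0.png')
crops(a,[(170,172,120,45,4,0,0),(310,155,140,120,3.3,330,185),(0,130,100,70,3.2,0,190),(0,0,1,1,1,0,0)],'c1.png')
b=cv2.imread('pics/side0.png')
crops(b,[(235,160,85,90,4,0,0),(120,205,95,145,4,400,0),(325,55,75,75,3,0,370)],'c2.png')
E
```

```text
(no output)
```

View pics/c1.png

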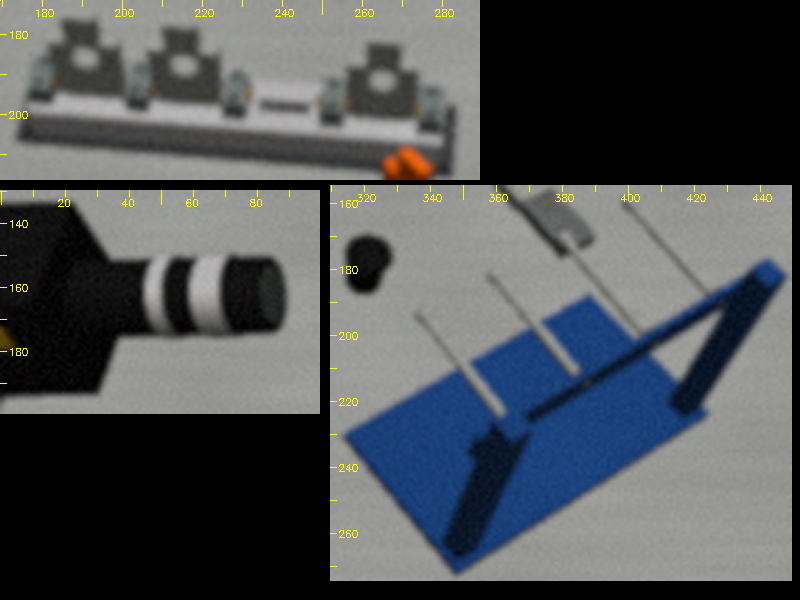

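View pics/c2.png

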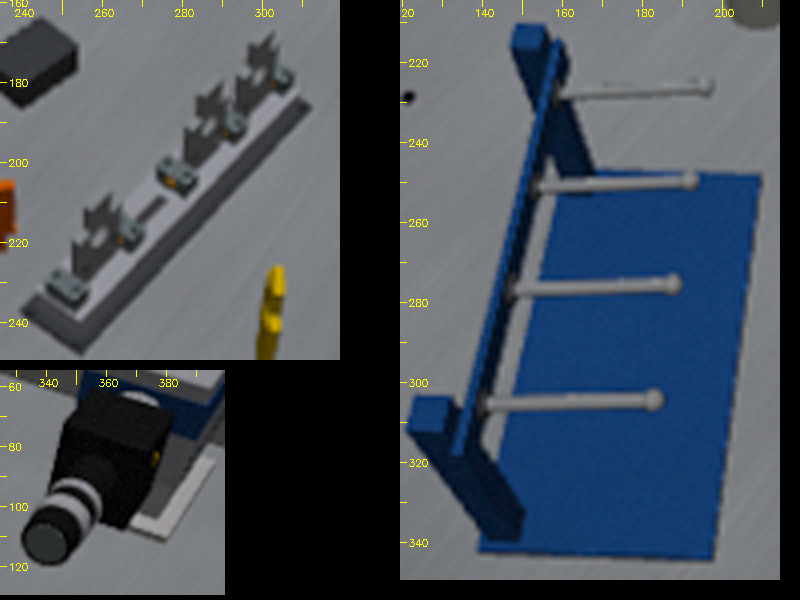

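```bash
cat > fit.py <<'E'
from h import *
from scipy.optimize import least_squares
def w(p,L):
    c,s=np.cos(p[2]),np.sin(p[2]); L=np.array(L,float)
    return np.c_[p[0]+c*L[:,0]-s*L[:,1],p[1]+s*L[:,0]+c*L[:,1],L[:,2]]
def fit(F,obs,p0):
    def r(p): return np.concatenate([(proj(F[n],w(p,[o[0] for o in os]))-np.array([o[1] for o in os])).ravel() for n,os in obs.items() if os])
    s=least_squares(r,p0,loss='soft_l1'); return s.x,r(s.x).reshape(-1,2)
T=.1774
def racktips(y):return (-.053,y,T)
E
python3 - <<'E'
from fit import *
import pickle
F=pickle.load(open('F0.pkl','rb'))
np.set_printoptions(precision=4,suppress=True)
rail={'scene':[((0,.105,.076),(265,191.5)),((0,-.035,.076),(215.5,187.5)),((0,-.105,.076),(191,185.8)),((0,.105,.12),(265.5,182.8)),((0,-.035,.12),(214.8,178.8)),((0,-.105,.12),(190,176.8))],
'side':[((0,.105,.076),(259.5,217.5)),((0,.105,.12),(259.5,209.5)),((0,-.035,.12),(287.3,181.5)),((0,-.105,.12),(299.8,169.5))]}
print('rail',*fit(F,rail,[.6,0,0]))
ys=[.105,.035,-.035,-.105]
st=[(400.3,160.5),(381.2,169.5),(358.2,182.9),(336,194.4)]; sd=[(183,304.2),(188,275.8),(192,249.5),(196,226.2)]
rack={'scene':[(racktips(y),p) for y,p in zip(ys,st)]+[((.085,-.14,.01),(348.8,272.6)),((.085,.14,.01),(424.5,223.8)),((-.065,-.14,.01),(314.5,230.8)),((-.065,.14,.01),(388.2,188.3))],
'side':[(racktips(y),p) for y,p in zip(ys,sd)]+[((-.065,-.14,.01),(209.5,247.8)),((-.065,.14,.01),(197.8,344.5)),((.085,.14,.01),(139.5,342))]}
print('rack',*fit(F,rack,[.6,.4,.5]))
las={'scene':[((0,0,.17),(84.5,163))],'side':[((0,0,.17),(340.5,111.8))]}
p,r=fit(F,las,[.5,-.4,-1.57]);print('lens',p[:2],r)
a=onz(F['scene'],(84.5,163),.17);b=onz(F['scene'],(35.5,163.7),.17);print(a,b,np.degrees(np.arctan2(*(b-a)[1::-1])))
for n,u in [('goggles s',(278/1.5625,245/1.5625)),('yellow',(404/1.5625,265/1.5625)),('jar',(466/1.5625,262/1.5625)),('loupe',(500/1.5625,290/1.5625)),('orange',(428/1.5625,365/1.5625)),('bottle',(420/1.5625,425/1.5625)),('brush end',(608/1.5625,272/1.5625)),('block',(322/1.5625,405/1.5625))]: print(n,onz(F['scene'],u,0)[:2])
f=F['wrist'];print(proj(f,[w([.6,.0,0],[(0,0,.03)])[0]]))
E
```

```text
rail [ 0.4857 -0.0842 -0.0968] [[ 0.382  -0.4772]
 [ 0.0699 -0.1304]
 [-0.1321 -0.242 ]
 [ 0.3486 -1.3482]
 [-0.4013 -1.0672]
 [-1.1086 -0.9109]
 [-1.2005  0.4075]
 [-0.9395 -0.3811]
 [-0.6694 -0.5052]
 [-0.4163 -1.2827]]
rack [0.5684 0.3096 0.5507] [[-0.9278 -1.2251]
 [-1.6658  0.704 ]
 [ 0.6194 -1.2839]
 [ 1.1685 -0.856 ]
 [ 0.3145  0.5898]
 [ 0.8568  0.5942]
 [-0.2641  0.0432]
 [ 0.1746 -0.1247]
 [ 1.0616  0.1683]
 [ 0.6165 -0.2588]
 [ 0.719   0.0768]
 [ 0.4334 -0.1311]
 [-1.1019 -0.1245]
 [-1.6088 -0.6632]
 [-2.4171 -0.0171]]
lens [ 0.4686 -0.4572] [[-0.3662 -0.511 ]
 [-0.6604  0.4721]]
[ 0.4703 -0.4558  0.17  ] [ 0.472  -0.5828  0.17  ] -89.24090121756751
goggles s [ 0.303  -0.2538]
yellow [0.3574 0.0047]
jar [0.3503 0.1303]
loupe [0.4213 0.1915]
orange [0.5885 0.0439]
bottle [0.7044 0.0258]
brush end [0.3777 0.4129]
block [ 0.666  -0.1416]
[[  3.3557 484.8832]]
```

The scene shows the rail with plates at places 1, 3 and 4 (eyes at scene px (265,191), (215,187) and (191,186)). The laser lens is at (84,163), and the peg tips are at (400,160), (381,169), (358,183) and (336,194). I'll move over place 1 first.

```bash
python3 -m pendant '[0,0,0.035,0,0,0,0.04, 0,0,0.03,0,0,0,0.04, 0.0183,-0.0339,0,0,0,-7.12,0.04, 0.0183,-0.0339,0,0,0,-7.12,0.04, 0.0183,-0.0339,0,0,0,-7.12,0.04]' 50 >/dev/null
python3 -m pendant '[0.0183,-0.0339,0,0,0,-7.12,0.04, 0.0183,-0.0339,0,0,0,-7.12,0.04, 0.0183,-0.0339,0,0,0,-7.12,0.04, 0.0183,-0.0339,0,0,0,-7.12,0.04, 0.0183,-0.0339,0,0,0,-7.12,0.04]' >/dev/null
python3 -m pendant '[0.0183,-0.0339,0,0,0,-7.12,0.04, 0.0183,-0.0339,0,0,0,-7.12,0.04, 0.0183,-0.0339,0,0,0,-7.12,0.04, 0.0183,-0.0339,0,0,0,0,0.04, 0.0183,-0.0339,0,0,0,0,0.04]' >/dev/null
python3 -m pendant '[0.0183,-0.0339,0,0,0,0,0.04, 0.0183,-0.0339,0,0,0,0,0.04, 0.0183,-0.0339,0,0,0,0,0.04, 0.0183,-0.0339,0,0,0,0,0.04, 0,0,0,0,0,0,0.04]'
python3 - <<'E'
from h import *
import pickle
o=robot.get_obs();R=o['tcp_rot'];print(np.round(o['tool_pos'],4),np.degrees(np.arctan2(R[1,1],R[0,1])),o['wrist_force'])
F={n:grab(n,n+'1.png') for n in ['wrist','scene','side']};pickle.dump(F,open('F1.pkl','wb'))
a=cv2.imread('pics/wrist1.png');cv2.imwrite('pics/wrist1b.png',cv2.resize(a,(800,600),interpolation=cv2.INTER_CUBIC))
E
```

```text
time: 1.82
tool_pos: [0.4982, 0.0149, 0.2659]
tcp_rot: [[0.102, 0.995, 0.0], [0.995, -0.102, -0.003], [-0.003, 0.001, -1.0]]
wrist_force: [-0.3, 0.2, 0.1]
opening: 0.46
finger_force: 0.0
[0.4982 0.0149 0.2659] -5.879822998590335 [-0.28463779  0.21814302  0.12794359]
```

View pics/wrist1b.png

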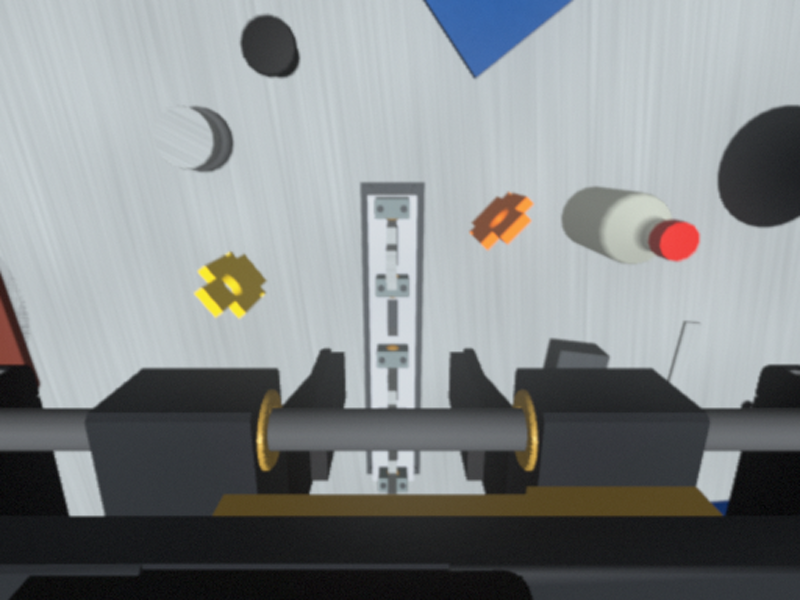

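The wrist view shows the rail vertical at u≈392 (800-px scale) with its +y end at v≈183–195. Place 1 lies between the blocks at v=208 and v=286, and place 2 is empty. I'll refine with these points.

```bash
python3 - <<'E'
from fit import *
import pickle
np.set_printoptions(precision=4,suppress=True)
F=pickle.load(open('F1.pkl','rb'));f=F['wrist']
g=lambda u,v,z:onz(f,(u/1.5625-.2,v/1.5625-.2),z)
print('end top',g(367,195,.03),g(418,195,.03),'end bot',g(361,183,0),g(425,183,0))
print('low',g(371,474,.03),g(415,474,.03))
print('blocks',g(391.5,208,.05),g(391.5,285,.05),g(391.5,357,.05))
p=[.4857,-.0842,-.0968]
q=proj(f,w(p,[(0,.15,.03),(0,.105,.12),(0,-.035,.12),(0,.07,.05),(0,.14,.05)]))*1.5625
print(q)
c=cv2.imread('pics/wrist1.png');crops(c,[(225,110,50,110,5.4,0,0)],'w1c.png',300,600)
F0=pickle.load(open('F0.pkl','rb'))
# autom. scene rack blue check
E
```

```text
end top [0.4775 0.0679 0.03  ] [0.5226 0.0632 0.03  ] end bot [0.4711 0.0777 0.    ] [0.5314 0.0714 0.    ]
low [ 0.4463 -0.2226  0.03  ] [ 0.4932 -0.2275  0.03  ]
blocks [0.4984 0.0562 0.05  ] [ 0.4911 -0.0114  0.05  ] [ 0.4837 -0.081   0.05  ]
[[392.4013 195.214 ]
 [392.0363 266.9136]
 [393.5703 434.2451]
 [393.0164 287.8909]
 [392.3319 208.8453]]
```

View pics/w1c.png

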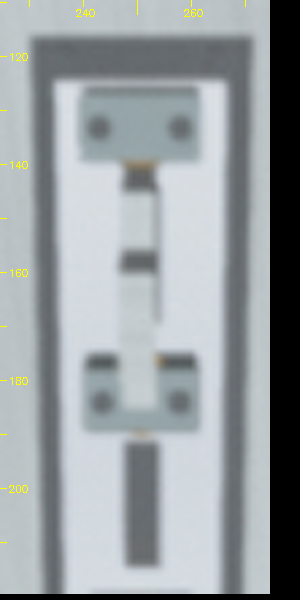

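```bash
python3 -m pendant '[-0.003,0.006,-0.03,0,0,0,0.04, 0,0,-0.04,0,0,0,0.04, 0,0,-0.04,0,0,0,0.04, 0,0,-0.03,0,0,0,0.04, 0,0,-0.019,0,0,0,0.04]' >/dev/null
python3 -m pendant '[0,0,0,0,0,0,0.04, 0,0,0,0,0,0,0.0, 0,0,0,0,0,0,0.0, 0,0,0,0,0,0,0.0, 0,0,0,0,0,0,0.0]' 55
python3 -m pendant '[0,0,0,0,0,0,0.0, 0,0,0,0,0,0,0.0, 0,0,0,0,0,0,0.0, 0,0,0,0,0,0,0.0, 0,0,0,0,0,0,0.0]' 55
```

```text
time: 2.8
tool_pos: [0.4948, 0.0267, 0.1096]
tcp_rot: [[0.096, 0.995, 0.004], [0.995, -0.096, -0.0], [-0.0, 0.004, -1.0]]
wrist_force: [-0.0, -0.5, -0.2]
opening: 0.243
finger_force: 0.0
time: 3.22
tool_pos: [0.4933, 0.0266, 0.1075]
tcp_rot: [[0.097, 0.995, 0.0], [0.995, -0.097, -0.0], [-0.0, 0.0, -1.0]]
wrist_force: [0.1, -0.5, 0.2]
opening: 0.005
finger_force: 0.0
```

```bash
python3 - <<'E'
from h import *
o=robot.get_obs();print(o['opening'],o['finger_force'],o['tool_pos'])
f=grab('wrist','w2.png');g=grab('scene','s2.png');h=grab('side','d2.png')
a=np.zeros((600,800,3),np.uint8)
crops(np.hstack([cv2.imread('pics/w2.png'),cv2.imread('pics/s2.png'),cv2.imread('pics/d2.png')]),[(150,90,200,170,2.5,0,0),(512+190,150,100,70,3,500,0),(1024+220,140,110,110,3,460,250)],'c3.png')
E
```

```text
0.004653053501506719 0.0 [0.49328263 0.02655437 0.10748973]
```

View pics/c3.png

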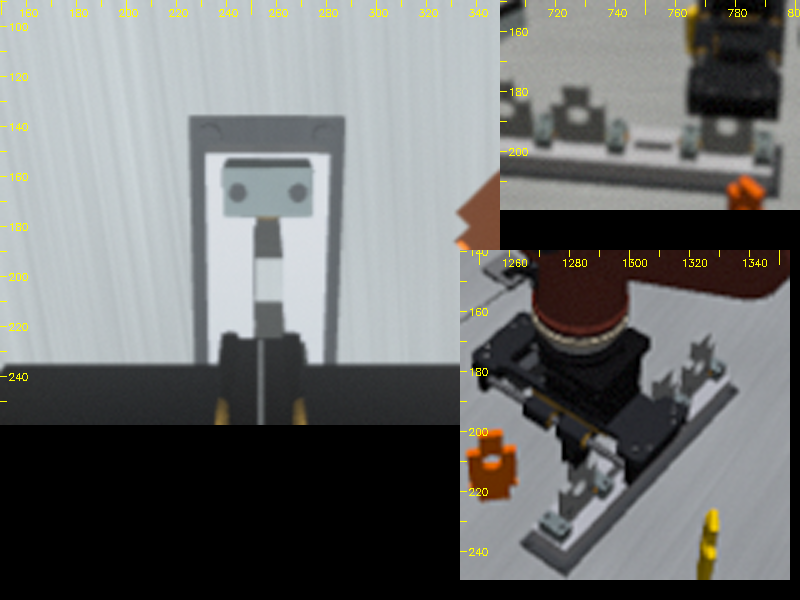

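```bash
python3 - <<'E'
from fit import *
np.set_printoptions(precision=1,suppress=True)
o=robot.get_obs();t=o['tool_pos']
import cv2
f=robot.grab_frame('wrist');s=robot.grab_frame('scene');d=robot.grab_frame('side')
p=[.4846,-.0837,-.103]
L=[(0,.105+a,z) for a,z in [(-.012,.12),(.012,.12),(.012,.092),(.025,.092),(.025,.03),(0,.076),(-.012,.092)]]
print('plate');print(np.hstack([proj(q,w(p,L)) for q in (f,s,d)]))
T=[t,t-[0,0,.017],t+[0,.0095,0],t+[0,.0095,-.017],t+[0,.0095,.02],t-[0,.0095,.017]]
print('tool');print(np.hstack([proj(q,T) for q in (f,s,d)]))
a=np.hstack([q['color'][:,:,::-1] for q in (f,s,d)])
crops(a,[(215,180,80,75,5,0,0),(512+235,165,60,45,6.5,400,0),(1024+230,185,60,50,6.5,400,290)],'c4.png')
E
```

```text
plate
[[257.5 258.5 261.6 181.  261.2 206.8]
 [257.9 224.3 270.5 181.7 256.  211.9]
 [257.3 209.1 270.1 187.8 255.9 217.5]
 [257.5 191.7 274.8 188.2 253.1 220.3]
 [256.6 172.2 273.7 201.  253.  231.9]
 [257.  216.5 265.5 190.9 258.3 218.1]
 [257.1 239.6 261.4 187.1 261.  212.4]]
tool
[[253.4 225.8 268.  183.5 258.1 213.6]
 [253.4 216.6 267.8 187.2 258.  217. ]
 [252.  212.6 271.5 183.5 256.3 215.8]
 [252.1 204.3 271.2 187.2 256.2 219.1]
 [251.9 224.4 271.8 179.  256.4 211.7]
 [254.7 228.5 264.4 187.2 259.7 214.8]]
```

View pics/c4.png

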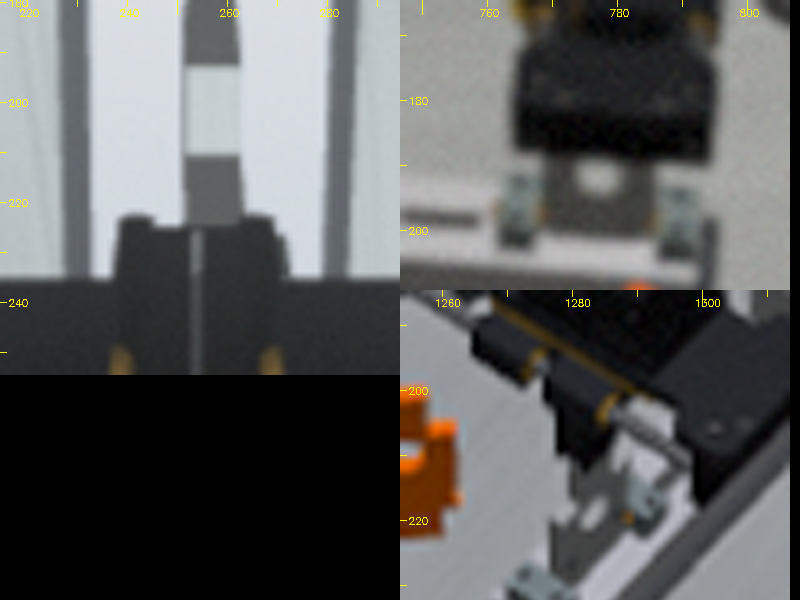

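The gap between the fingers shows they closed above the tab. The tab's side edge is visible from v≈211 to 225 in the wrist crop, and the fingers only start there. I'll open, centre and go lower in steps.

```bash
python3 -m pendant '[0,0,0,0,0,0,0.04, 0,0,0,0,0,0,0.04, 0,0,0,0,0,0,0.04, 0,0,0,0,0,0,0.04, 0.002,-0.006,0,0,0,0,0.04]' 5 >/dev/null
python3 -m pendant '[0,0,-0.008,0,0,0,0.04, 0,0,-0.008,0,0,0,0.04, 0,0,0,0,0,0,0.04]' 
python3 - <<'E'
from fit import *
np.set_printoptions(precision=1,suppress=True)
o=robot.get_obs();t=o['tool_pos']
f=robot.grab_frame('wrist');s=robot.grab_frame('scene');d=robot.grab_frame('side')
T=[t+[.095,y,z] for z in (.053,.083) for y in (-.0375,.0375)]+[t+[x,y,-.017] for x in (-.02,-.035) for y in (-.0095,.0095)]
print(np.hstack([proj(q,T) for q in (f,s,d)]))
a=np.hstack([q['color'][:,:,::-1] for q in (f,s,d)])
crops(a,[(190,180,120,75,3.3,0,0),(512+215,125,80,85,4.5,400,0),(1024+200,155,110,90,4.5,0,255)],'c5.png',800,660)
E
```

```text
time: 4.18
tool_pos: [0.4937, 0.0206, 0.0891]
tcp_rot: [[0.097, 0.995, -0.004], [0.995, -0.097, 0.0], [0.0, -0.004, -1.0]]
wrist_force: [-0.6, -0.7, 0.1]
opening: 0.444
finger_force: 0.0
[[438.9 314.8 252.4 205.5 239.4 182.7]
 [452.  177.4 282.2 205.4 224.5 199. ]
 [480.5 362.4 252.4 198.7 239.1 176. ]
 [505.5 197.4 282.9 198.6 223.9 192.4]
 [227.9 230.9 261.9 185.5 266.1 219.9]
 [224.7 206.8 268.6 185.5 262.8 224.3]
 [207.8 232.7 261.8 181.3 270.4 222.2]
 [204.1 208.7 268.4 181.3 267.  226.6]]
```

```bash
python3 -c "
import cv2;a=cv2.imread('pics/c5.png');cv2.imwrite('pics/c5b.png',a[:600])"
```

```text
(no output)
```

View pics/c5b.png

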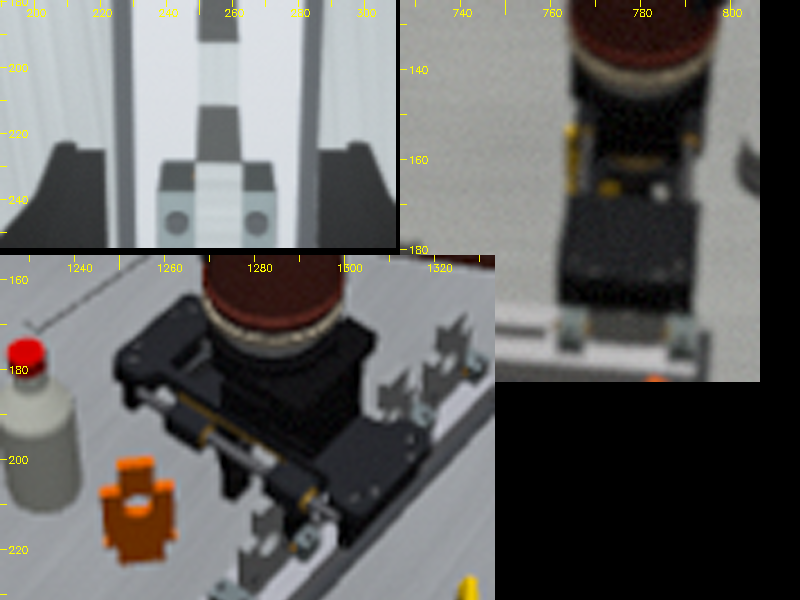

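```bash
python3 -m pendant '[0,0,0,0,0,0,0.0, 0,0,0,0,0,0,0.0, 0,0,0,0,0,0,0.0, 0,0,0,0,0,0,0.0, 0,0,0,0,0,0,0.0]' 5
python3 -m pendant '[0,0,0,0,0,0,0.0, 0,0,0,0,0,0,0.0, 0,0,0,0,0,0,0.0]' 5
```

```text
time: 4.75
tool_pos: [0.4954, 0.0206, 0.0916]
tcp_rot: [[0.097, 0.995, 0.0], [0.995, -0.097, -0.0], [0.0, 0.0, -1.0]]
wrist_force: [-0.7, 1.1, 0.2]
opening: 0.163
finger_force: 0.0
time: 5.0
tool_pos: [0.4954, 0.0206, 0.0916]
tcp_rot: [[0.097, 0.995, 0.0], [0.995, -0.097, 0.0], [0.0, 0.0, -1.0]]
wrist_force: [0.1, 0.1, 0.8]
opening: 0.095
finger_force: 5.0
```

The test grip at TCP z=0.0916 holds 8.3 mm at 5 N. The real fingertips are therefore about 20 mm above the reported TCP, as the wrist image also says. I'll regrip 20 mm lower for full tab engagement.

```bash
python3 -m pendant '[0,0,0,0,0,0,0.03, 0,0,0,0,0,0,0.03, 0,0,0,0,0,0,0.03, 0,0,-0.01,0,0,0,0.03, 0,0,-0.01,0,0,0,0.03]' 5
python3 -m pendant '[0,0,0,0,0,0,0.0, 0,0,0,0,0,0,0.0, 0,0,0,0,0,0,0.0, 0,0,0,0,0,0,0.0, 0,0,0,0,0,0,0.0]' 55 >/dev/null
python3 -m pendant '[0,0,0,0,0,0,0.0, 0,0,0,0,0,0,0.0, 0,0,0,0,0,0,0.0]' 55
```

```text
time: 5.42
tool_pos: [0.4959, 0.0205, 0.0712]
tcp_rot: [[0.097, 0.995, 0.002], [0.995, -0.097, -0.0], [-0.0, 0.002, -1.0]]
wrist_force: [-1.1, -0.1, -0.2]
opening: 0.326
finger_force: 0.0
time: 6.08
tool_pos: [0.4955, 0.0206, 0.0717]
tcp_rot: [[0.097, 0.995, 0.001], [0.995, -0.097, -0.0], [0.0, 0.001, -1.0]]
wrist_force: [1.0, -0.3, -0.2]
opening: 0.091
finger_force: 55.0
```

```bash
python3 -m pendant '[0,0,0.004,0,0,0,0, 0,0,0.004,0,0,0,0, 0,0,0.01,0,0,0,0, 0,0,0.02,0,0,0,0, 0,0,0.03,0,0,0,0]'
python3 -m pendant '[0,0,0.04,0,0,0,0, 0,0,0.03,0,0,0,0, -0.002,-0.026,0,0,0,6.85,0, -0.002,-0.026,0,0,0,6.85,0, -0.002,-0.026,0,0,0,6.85,0]'
python3 -m pendant '[-0.002,-0.026,0,0,0,6.85,0, -0.002,-0.026,0,0,0,6.85,0, -0.002,-0.026,0,0,0,6.85,0, -0.002,-0.026,0,0,0,6.85,0, -0.002,-0.026,0,0,0,6.85,0]' >/dev/null
python3 -m pendant '[-0.002,-0.026,0,0,0,6.85,0, -0.002,-0.026,0,0,0,6.85,0, -0.002,-0.026,0,0,0,6.85,0, -0.002,-0.026,0,0,0,6.85,0, -0.002,-0.026,0,0,0,6.85,0]' >/dev/null
python3 -m pendant '[0,0,0,0,0,6.85,0, 0,0,0,0,0,0,0]'
python3 - <<'E'
from fit import *
import pickle
np.set_printoptions(precision=4,suppress=True)
o=robot.get_obs();R=o['tcp_rot'];t=o['tool_pos'];print(t,np.degrees(np.arctan2(R[1,1],R[0,1])))
s=robot.grab_frame('scene');d=robot.grab_frame('side');pickle.dump({'scene':s,'side':d,'t':t,'R':R},open('F2.pkl','wb'))
a=np.hstack([q['color'][:,:,::-1] for q in (s,d)])
L=np.array([[0,0,-.024+.004],[0,0,-.0197+.024],[0,.025,-.0197+.03],[0,-.025,-.0197+.03],[0,.017,-.0197-.044],[0,-.017,-.0197-.044]])
P=t+np.c_[R[0,1]*L[:,0]-R[1,1]*L[:,1],R[1,1]*L[:,0]+R[0,1]*L[:,1],L[:,2]]
print(np.hstack([proj(s,P[1:]),proj(d,P[1:])]))
crops(a,[(0,125,200,90,3.9,0,0),(512+315,70,70,80,3,0,355),(512+315,90,50,50,4.8,220,355)],'c6.png')
E
```

```text
time: 6.5
tool_pos: [0.493, 0.0208, 0.1387]
tcp_rot: [[0.097, 0.995, -0.006], [0.995, -0.097, 0.001], [0.0, -0.006, -1.0]]
wrist_force: [0.3, 1.2, -3.2]
opening: 0.088
finger_force: 55.0
time: 6.92
tool_pos: [0.4897, -0.058, 0.2122]
tcp_rot: [[-0.266, 0.964, 0.003], [0.964, 0.266, -0.001], [-0.002, 0.003, -1.0]]
wrist_force: [0.0, 0.7, -3.1]
opening: 0.086
finger_force: 55.0
time: 7.92
tool_pos: [0.4689, -0.3188, 0.2107]
tcp_rot: [[-1.0, -0.008, 0.0], [-0.008, 1.0, -0.0], [-0.0, -0.0, -1.0]]
wrist_force: [0.5, -0.0, -3.2]
opening: 0.087
finger_force: 55.0
[ 0.4689 -0.3188  0.2107] 90.45699520766148
[[132.9954 150.9076 324.1313 123.6274]
 [133.9906 142.0116 331.6476 124.9934]
 [130.815  156.8407 317.327  119.3263]
 [140.0354 163.0238 325.4939 141.6043]
 [138.1218 172.8884 316.2607 137.7713]]
```

View pics/c6.png

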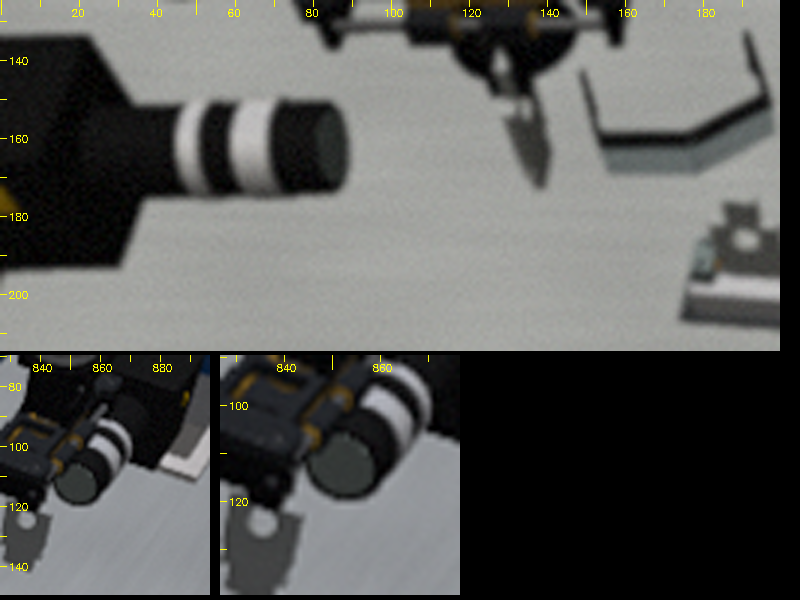

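The plate hangs as predicted (side eye at (323.6,124.3) against predicted (324.1,123.6)) and the lens is at about (0.469,-0.457). I'll move into the focus, hold, turn round and hold again.

```bash
python3 -m pendant '[-0.0007,-0.014,-0.01,0,0,0,0, -0.0007,-0.014,-0.011,0,0,0.3,0, 0,0,0,0,0,0,0, 0,0,0,0,0,0,0, 0,0,0,0,0,0,0]' 
python3 -m pendant '[0,0,0,0,0,0,0, 0,0,0,0,0,0,0, 0,0,0,0,0,0,0, 0,0,0,0,0,0,0, 0,0,0,0,0,0,0]' >/dev/null
python3 -m pendant '[0,0,0,0,0,0,0, 0,0,0,0,0,0,0, 0,0,0,0,0,0,0, 0,0,0,0,0,0,0, 0,0,0,0,0,0,0]' 
python3 -m pendant '[0,0,0,0,0,0,0, 0,0,0,0,0,0,0, 0,0,0,0,0,0,0, 0,0,0,0,0,0,0, 0,0,0,0,0,0,0]' >/dev/null
python3 -c "
from h import *
grab('side','m1d.png');grab('scene','m1s.png')"
python3 -m pendant '[0,0,0,0,0,-7.1,0, 0,0,0,0,0,-7.1,0, 0,0,0,0,0,-7.1,0, 0,0,0,0,0,-7.1,0, 0,0,0,0,0,-7.1,0]' >/dev/null
python3 -m pendant '[0,0,0,0,0,-7.1,0, 0,0,0,0,0,-7.1,0, 0,0,0,0,0,-7.1,0, 0,0,0,0,0,-7.1,0, 0,0,0,0,0,-7.1,0]' >/dev/null
python3 -m pendant '[0,0,0,0,0,-7.1,0, 0,0,0,0,0,-7.1,0, 0,0,0,0,0,-7.1,0, 0,0,0,0,0,-7.1,0, 0,0,0,0,0,-7.1,0]' >/dev/null
python3 -m pendant '[0,0,0,0,0,-7.1,0, 0,0,0,0,0,-7.1,0, 0,0,0,0,0,-7.1,0, 0,0,0,0,0,-7.1,0, 0,0,0,0,0,-7.1,0]' >/dev/null
python3 -m pendant '[0,0,0,0,0,-7.1,0, 0,0,0,0,0,-7.1,0, 0,0,0,0,0,-7.1,0, 0,0,0,0,0,-7.1,0, 0,0,0,0,0,-7.1,0]' >/dev/null
python3 -m pendant '[0,0,0,0,0,-2.5,0, 0,0,0,0,0,0,0, 0,0,0,0,0,0,0, 0,0,0,0,0,0,0]'
python3 -c "
from h import *
o=robot.get_obs();R=o['tcp_rot'];print(o['tool_pos'],np.degrees(np.arctan2(R[1,1],R[0,1])),o['joints'])"
```

```text
time: 8.43
tool_pos: [0.468, -0.3448, 0.1885]
tcp_rot: [[-1.0, -0.01, -0.0], [-0.01, 1.0, 0.001], [0.0, 0.001, -1.0]]
wrist_force: [-0.5, 0.9, -2.4]
opening: 0.085
finger_force: 55.0
time: 9.27
tool_pos: [0.4678, -0.3454, 0.1884]
tcp_rot: [[-1.0, -0.011, -0.0], [-0.011, 1.0, 0.0], [0.0, 0.0, -1.0]]
wrist_force: [0.3, -0.3, -3.4]
opening: 0.088
finger_force: 55.0
time: 12.2
tool_pos: [0.4679, -0.3454, 0.1884]
tcp_rot: [[1.0, 0.013, 0.0], [0.013, -1.0, 0.0], [0.0, -0.0, -1.0]]
wrist_force: [-0.5, 0.1, -3.5]
opening: 0.083
finger_force: 55.0
[ 0.46786746 -0.34537449  0.18844388] -89.26140004744578 [-7.71482587e-01  1.26720753e-01  1.65745324e+00  1.50195268e-05
  1.35742634e+00  7.86419558e-01]
```

```bash
python3 -m pendant '[0,-0.0015,0.0013,0,0,0,0, 0,0,0,0,0,0,0, 0,0,0,0,0,0,0, 0,0,0,0,0,0,0, 0,0,0,0,0,0,0]' >/dev/null
python3 -m pendant '[0,0,0,0,0,0,0, 0,0,0,0,0,0,0, 0,0,0,0,0,0,0, 0,0,0,0,0,0,0, 0,0,0,0,0,0,0]' >/dev/null
python3 -m pendant '[0,0,0,0,0,0,0, 0,0,0,0,0,0,0, 0,0,0,0,0,0,0, 0,0,0,0,0,0,0, 0,0,0,0,0,0,0]' >/dev/null
python3 -m pendant '[0,0,0,0,0,0,0, 0,0,0,0,0,0,0, 0,0,0,0,0,0,0, 0,0,0,0,0,0,0, 0,0,0,0,0,0,0]'
cat > rackfit.py <<'E'
from fit import *
from scipy.optimize import minimize
def bluemask(img):
    r,g,b=[img[:,:,i].astype(float) for i in range(3)]
    return ((b>1.6*r)&(b>1.25*g)&(b>25)).astype(np.float32)
def box(x0,x1,y0,y1,z0,z1): return [(x,y,z) for x in (x0,x1) for y in (y0,y1) for z in (z0,z1)]
PARTS=[box(-.065,.085,-.14,.14,0,.01)]
def render(f,p,S=4):
    m=np.zeros((384*S,512*S),np.uint8)
    for b in PARTS:
        q=proj(f,w(p,b)); h=cv2.convexHull(((q+.5)*S).astype(np.int32)); cv2.fillConvexPoly(m,h,1)
    return cv2.resize(m.astype(np.float32),(512,384),interpolation=cv2.INTER_AREA)
def rackfit(F,p0=(.5684,.3096,.5507)):
    # base plate: bright blue only (sunlit top) in each view; edges of base compared inside a dilated base region
    M={n:bluemask(F[n]['color']) for n in F}
    def cost(p):
        c=0
        for n in F:
            m=render(F[n],p); c+=np.abs(m-M[n])[m>0].sum()+ (M[n]*(m==0)*R[n]).sum()
        return c
    R={n:np.ones((384,512),np.float32) for n in F}
    for n in F: R[n]=cv2.dilate(render(F[n],p0,1),np.ones((61,61)))
    s=minimize(cost,p0,method='Nelder-Mead',options=dict(initial_simplex=np.array([p0]+[np.array(p0)+d for d in np.diag([.02,.02,.08])]),xatol=1e-4,fatol=.05,maxiter=300))
    return s.x,s.fun
E
python3 - <<'E'
from rackfit import *
import pickle
np.set_printoptions(precision=4,suppress=True)
F=pickle.load(open('F0.pkl','rb'));F={k:F[k] for k in ('scene','side')}
for n in F: print(n,bluemask(F[n]['color'])[150:300].sum())
print('F0',rackfit(F)); print({n:rackfit({n:F[n]}) for n in F})
G={n:robot.grab_frame(n) for n in ('scene','side')}
print('now',rackfit(G)); 
E
```

```text
time: 13.87
tool_pos: [0.4679, -0.3469, 0.1897]
tcp_rot: [[1.0, 0.011, 0.0], [0.011, -1.0, -0.0], [0.0, 0.0, -1.0]]
wrist_force: [-0.1, -1.0, -3.1]
opening: 0.087
finger_force: 55.0
scene 4911.0
side 3115.0
F0 (array([0.5649, 0.3086, 0.5354]), np.float64(2473.6875))
{'scene': (array([0.5624, 0.3098, 0.5512]), np.float64(825.125)), 'side': (array([0.5664, 0.307 , 0.5446]), np.float64(1573.25))}
now (array([0.5649, 0.3086, 0.5354]), np.float64(2470.3125))
```

Back marked. Now I'll carry plate1 to a viewing pose in front of the rack.

```bash
python3 -m pendant '[0,0.01,0.03,0,0,0,0, -0.0023,0.0384,0,0,0,7.1,0, -0.0023,0.0384,0,0,0,7.1,0, -0.0023,0.0384,0,0,0,7.1,0, -0.0023,0.0384,0,0,0,7.1,0]' >/dev/null
python3 -m pendant '[-0.0023,0.0384,0,0,0,7.1,0, -0.0023,0.0384,0,0,0,7.1,0, -0.0023,0.0384,0,0,0,7.1,0, -0.0023,0.0384,0,0,0,7.1,0, -0.0023,0.0384,0,0,0,7.1,0]' >/dev/null
python3 -m pendant '[-0.0023,0.0384,0,0,0,7.1,0, -0.0023,0.0384,0,0,0,7.1,0, -0.0023,0.0384,0,0,0,7.1,0, -0.0023,0.0384,0,0,0,7.1,0, -0.0023,0.0384,0,0,0,7.1,0]' >/dev/null
python3 -m pendant '[-0.0023,0.0384,0,0,0,7.1,0, -0.0023,0.0284,0,0,0,7.1,0, 0,0,0,0,0,7.1,0, 0,0,0,0,0,0,0, 0,0,0,0,0,0,0]'
cat > look.py <<'E'
from rackfit import *
import pickle,sys
np.set_printoptions(precision=4,suppress=True)
tag=sys.argv[1]
o=robot.get_obs();R=o['tcp_rot'];print(np.round(o['tool_pos'],4),'yaw',np.degrees(np.arctan2(R[1,1],R[0,1])).round(2))
F={n:grab(n,f'{n}_{tag}.png') for n in ('wrist','scene','side')};pickle.dump({**F,'o':o},open(f'F_{tag}.pkl','wb'))
E
python3 look.py p1
python3 - <<'E'
from rackfit import *
import pickle
np.set_printoptions(precision=1,suppress=True)
F=pickle.load(open('F_p1.pkl','rb'))
p=[.5684,.3096,.5507]
print(proj(F['wrist'],w(p,[racktips(y) for y in (.105,.035,-.035,-.105)])),proj(F['wrist'],w(p,[(.052,y,.163) for y in (.105,.035,-.035,-.105)])))
a=cv2.imread('pics/wrist_p1.png');crops(a,[(230,0,280,240,2.8,0,0)],'w_p1c.png',784,600)
E
```

```text
time: 15.63
tool_pos: [0.4309, 0.2675, 0.2196]
tcp_rot: [[-0.518, 0.856, -0.0], [0.856, 0.518, -0.001], [-0.0, -0.0, -1.0]]
wrist_force: [0.6, -1.4, -3.3]
opening: 0.09
finger_force: 55.0
[0.4309 0.2675 0.2196] yaw 31.18
[[368.4 116.5]
 [359.4 205.4]
 [351.8 280.7]
 [345.3 345.1]] [[494.5 114.8]
 [476.1 199.1]
 [460.3 271. ]
 [446.7 333.1]]
```

View pics/w_p1c.png

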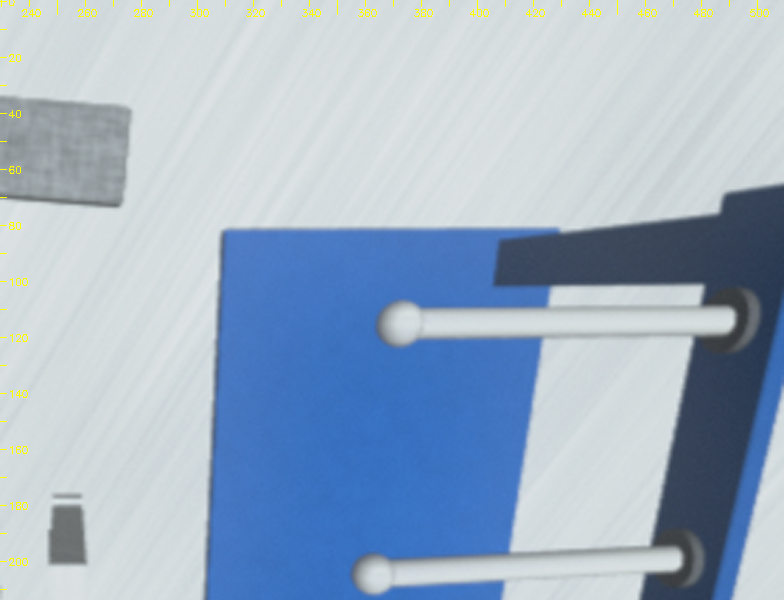

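The picture shows peg1's ball at wrist px (372.7,114.9), peg2's at (363.1,204.5), and the base corner at (309.1,81.6). That is within about 3 mm of the estimate, so I'll refine with it.

```bash
python3 - <<'E'
from rackfit import *
import pickle
np.set_printoptions(precision=4,suppress=True)
F=pickle.load(open('F_p1.pkl','rb'));t=F['o']['tool_pos']
ob={'wrist':[(racktips(.105),(372.7,114.9)),(racktips(.035),(363.1,204.5)),((-.065,.14,.01),(309.1,81.6)),((-.002,.105,.17),(432,114.2)),((-.002,.035,.17),(418,201.7))]}
p,r=fit({'wrist':F['wrist']},ob,[.5684,.3096,.5507]);print(p,np.degrees(p[2]));print(r)
for k,x in [('standoff',-.10),('tip',-.053),('seat',-.004)]:
    e=w(p,[(x,.105,.17-x*.1405)])[0]; e[2]-=.0043; print(k,e,e-t)
# grip yaw/plate lateral check: eye in side view
s=F['side'];print(proj(s,[t+[0,0,.0043]]))
E
```

```text
[0.5691 0.3112 0.5553] 31.813991572656743
[[-2.9752  0.5337]
 [-2.0725  0.0069]
 [ 3.5395 -0.0295]
 [ 0.6716  0.0799]
 [ 1.1104 -0.7634]]
standoff [0.4287 0.3477 0.1798] [-0.0022  0.0802 -0.0399]
tip [0.4687 0.3725 0.1731] [ 0.0378  0.105  -0.0465]
seat [0.5103 0.3983 0.1663] [ 0.0794  0.1308 -0.0534]
[[224.0328 267.7519]]
```

```bash
python3 -m pendant '[0,0.027,0,0,0,0.6,0, -0.0011,0.027,-0.01,0,0,0,0, -0.0011,0.0262,-0.015,0,0,0,0, 0,0,-0.015,0,0,0,0, 0,0,0,0,0,0,0]' >/dev/null
python3 -m pendant '[0,0,0,0,0,0,0]'
python3 look.py p1b
python3 - <<'E'
from rackfit import *
import pickle
np.set_printoptions(precision=2,suppress=True)
F=pickle.load(open('F_p1b.pkl','rb'))
p=[.5691,.3112,.5553]
print(proj(F['wrist'],w(p,[racktips(.105),racktips(.035)])))
im=F['wrist']['color'].astype(int);
# rows of non-blue (peg) along columns right of the tip, near expected v
q=proj(F['wrist'],w(p,[(x,.105,.17-x*.1405) for x in (-.04,-.02,0,.02)]))
for u,v in q:
    u=int(u); 
    if u<512:
        col=im[max(0,int(v)-25):int(v)+26,u]; print(u,round(v,1),[ (max(0,int(v)-25)+i) for i,c in enumerate(col) if c[2]<1.3*c[0] and c.sum()>200])
E
```

```text
time: 16.28
tool_pos: [0.4284, 0.3465, 0.1788]
tcp_rot: [[-0.527, 0.85, -0.002], [0.85, 0.527, -0.002], [-0.0, -0.003, -1.0]]
wrist_force: [-1.1, 0.4, -2.8]
opening: 0.089
finger_force: 55.0
[0.4284 0.3465 0.1788] yaw 31.83
[[323.91 223.44]
 [317.55 310.56]]
342 222.4 [218, 219, 220, 221, 222, 223, 224, 225, 226, 227, 228]
370 220.9 [217, 218, 219, 220, 221, 222, 223, 224, 225, 226]
397 219.4 [212, 213, 214, 215, 216, 217, 218, 219, 220, 221, 222, 223, 224, 225, 226, 227, 228, 229, 230, 231, 232, 233, 234, 235, 236, 237, 238, 239, 240, 241, 242, 243, 244]
423 217.9 [192, 193, 194, 195, 196, 197, 198, 199, 200, 201, 202, 203, 204, 205, 206, 207, 208, 209, 210, 211, 212, 213, 214, 215, 216, 217, 218, 219, 220, 221, 222, 223, 224, 225, 226, 227, 228, 229, 230, 231, 232, 233, 234, 235, 236, 237, 238, 239, 240, 241, 242]
```

```bash
python3 -m pendant '[0.0003,0.0012,0.001,0,0,0,0, 0.0102,0.0063,-0.0017,0,0,0,0, 0.0102,0.0063,-0.0017,0,0,0,0, 0.0102,0.0063,-0.0017,0,0,0,0, 0.0102,0.0063,-0.0017,0,0,0,0]'
python3 -m pendant '[0.0102,0.0063,-0.0017,0,0,0,0, 0,0,0,0,0,0,0]'
python3 look.py p1c
python3 - <<'E'
import cv2,numpy as np
from h import crops
a=np.hstack([cv2.imread('pics/side_p1c.png'),cv2.imread('pics/wrist_p1c.png')])
crops(a,[(130,240,110,110,4.5,0,0),(512+240,170,120,70,2.4,510,0)],'c7.png')
E
```

```text
time: 16.85
tool_pos: [0.4711, 0.3743, 0.1751]
tcp_rot: [[-0.528, 0.849, 0.002], [0.849, 0.528, 0.001], [-0.0, 0.002, -1.0]]
wrist_force: [-0.2, -0.2, -2.6]
opening: 0.087
finger_force: 55.0
time: 17.02
tool_pos: [0.4822, 0.3809, 0.173]
tcp_rot: [[-0.528, 0.849, 0.002], [0.849, 0.528, 0.001], [-0.0, 0.002, -1.0]]
wrist_force: [-0.7, -0.2, -1.6]
opening: 0.089
finger_force: 55.0
[0.4822 0.3809 0.173 ] yaw 31.87
```

View pics/c7.png

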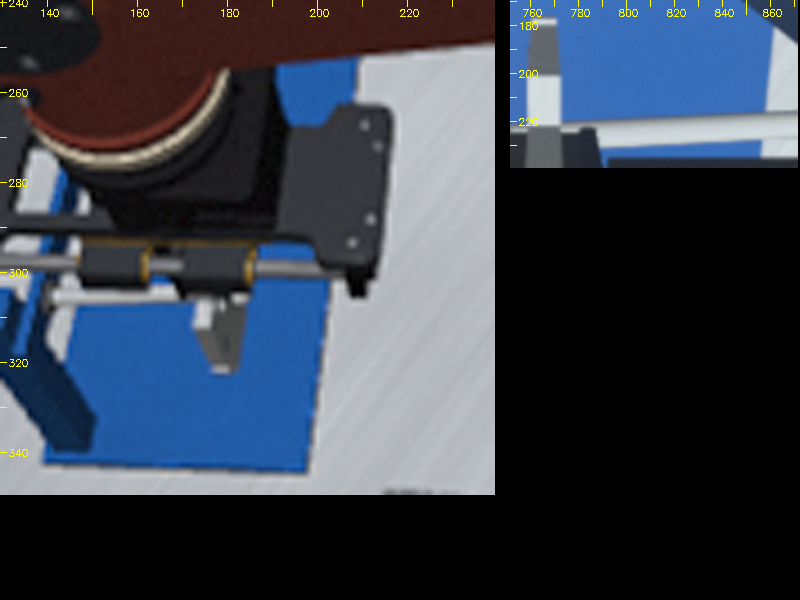

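The peg passes through the eye with its tip visible at side px (184,304) in front of the plate, and there is no contact force. I'll go on to mid peg, then lower.

```bash
python3 -m pendant '[0.0094,0.0058,-0.0016,0,0,0,0, 0.0094,0.0058,-0.0016,0,0,0,0, 0.0094,0.0058,-0.0016,0,0,0,0, 0,0,0,0,0,0,0]'
python3 -m pendant '[0,0,-0.002,0,0,0,0, 0,0,-0.002,0,0,0,0, 0,0,0,0,0,0,0]' 
python3 -m pendant '[0,0,-0.002,0,0,0,0, 0,0,0,0,0,0,0]' 
```

```text
time: 17.5
tool_pos: [0.5092, 0.3981, 0.1677]
tcp_rot: [[-0.529, 0.849, 0.001], [0.849, 0.529, 0.001], [-0.0, 0.001, -1.0]]
wrist_force: [-0.7, 0.4, -2.4]
opening: 0.087
finger_force: 55.0
time: 17.75
tool_pos: [0.5074, 0.3973, 0.1629]
tcp_rot: [[-0.529, 0.849, -0.001], [0.849, 0.529, -0.001], [0.0, -0.001, -1.0]]
wrist_force: [-0.1, -0.5, -3.3]
opening: 0.089
finger_force: 55.0
time: 17.92
tool_pos: [0.5079, 0.3976, 0.1612]
tcp_rot: [[-0.529, 0.849, -0.0], [0.849, 0.529, -0.0], [0.0, -0.001, -1.0]]
wrist_force: [-0.6, -0.5, -2.8]
opening: 0.085
finger_force: 55.0
```

```bash
python3 -m pendant '[0,0,-0.001,0,0,0,0, 0,0,0,0,0,0,0]' | grep -E 'tool_pos|wrist'
python3 -m pendant '[0,0,-0.001,0,0,0,0, 0,0,0,0,0,0,0]' | grep -E 'tool_pos|wrist'
python3 -m pendant '[0,0,0,0,0,0,0]' | grep -E 'tool_pos|wrist'
```

```text
tool_pos: [0.5082, 0.3977, 0.1603]
wrist_force: [0.1, -0.5, -3.3]
tool_pos: [0.5084, 0.3979, 0.1596]
wrist_force: [0.3, -0.4, -1.1]
tool_pos: [0.5084, 0.3979, 0.1597]
wrist_force: [-0.5, -0.1, -1.9]
```

```bash
python3 -m pendant '[0,0,-0.0005,0,0,0,0, 0,0,0,0,0,0,0.012, 0,0,0,0,0,0,0.016, 0,0,0,0,0,0,0.022, 0,0,0,0,0,0,0.028]' 10
python3 -m pendant '[0,0,0,0,0,0,0.03, 0,0,0.01,0,0,0,0.03, 0,0,0.03,0,0,0,0.03, 0,0,0.03,0,0,0,0.03, 0,0,0.03,0,0,0,0.03]'
python3 -c "
from h import *
grab('side','d_h1.png');grab('wrist','w_h1.png');grab('scene','s_h1.png')
a=np.hstack([cv2.imread('pics/%s_h1.png'%k) for k in 'dws'])
crops(a,[(120,205,110,145,3.5,0,0),(512+180,100,200,125,2,390,0),(1024+310,140,140,120,2.8,390,255)],'c8.png')"
```

```text
time: 18.75
tool_pos: [0.5086, 0.3979, 0.1592]
tcp_rot: [[-0.529, 0.849, 0.0], [0.849, 0.529, 0.0], [-0.0, 0.001, -1.0]]
wrist_force: [0.3, 0.5, 0.1]
opening: 0.254
finger_force: 0.0
time: 19.17
tool_pos: [0.5081, 0.3977, 0.2605]
tcp_rot: [[-0.529, 0.849, -0.0], [0.849, 0.529, -0.0], [0.0, -0.001, -1.0]]
wrist_force: [0.6, 0.8, -0.0]
opening: 0.344
finger_force: 0.0
```

View pics/c8.png

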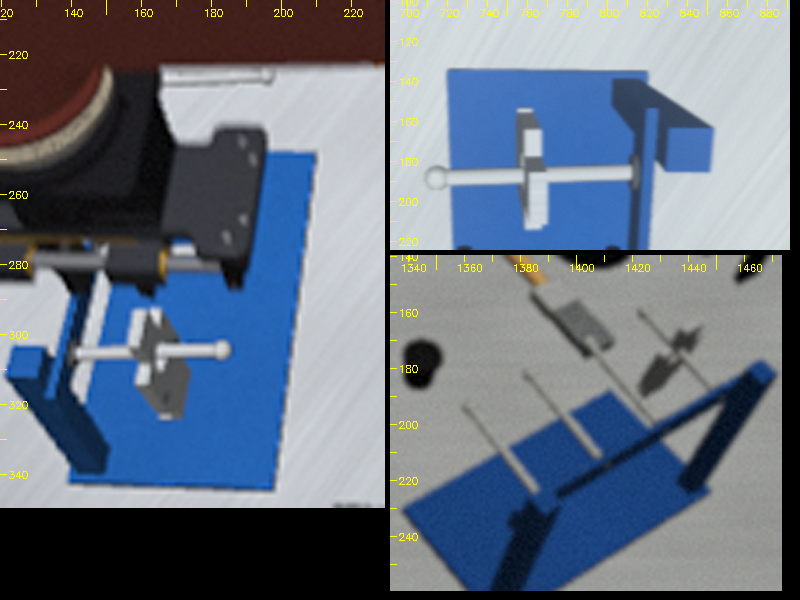

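Plate1 hangs well on peg 1 in all three views. Next is plate3: I'll fly to the same relative pose I used over place 1 and compare the images.

```bash
python3 -m pendant '[0,0,0.005,0,0,0,0.03, -0.0018,-0.0401,0,0,0,-6.3,0.03, -0.0018,-0.0401,0,0,0,-6.3,0.03, -0.0018,-0.0401,0,0,0,-6.3,0.03, -0.0018,-0.0401,0,0,0,-6.3,0.03]' >/dev/null
python3 -m pendant '[-0.0018,-0.0401,0,0,0,-6.3,0.03, -0.0018,-0.0401,0,0,0,-6.3,0.03, -0.0018,-0.0401,0,0,0,0,0.03, -0.0018,-0.0401,0,0,0,0,0.03, -0.0018,-0.0401,0,0,0,0,0.03]' >/dev/null
python3 -m pendant '[-0.0018,-0.0401,0,0,0,0,0.03, -0.0018,-0.0401,0,0,0,0,0.03, -0.0018,-0.0401,0,0,0,0,0.03, -0.0018,-0.0401,0,0,0,0,0.03, 0,0,0,0,0,0,0.03]' >/dev/null
python3 -m pendant '[0,0,0,0,0,0,0.03, 0,0,0,0,0,0,0.03]'
python3 look.py r3
cat > match.py <<'E'
from rackfit import *
import pickle,sys
np.set_printoptions(precision=4,suppress=True)
tag,dy=sys.argv[1],float(sys.argv[2])
A=pickle.load(open('F1.pkl','rb'))['wrist'];G=pickle.load(open(f'F_{tag}.pkl','rb'));B=G['wrist'];t=G['o']['tool_pos']
a=cv2.cvtColor(A['color'],cv2.COLOR_RGB2GRAY);b=cv2.cvtColor(B['color'],cv2.COLOR_RGB2GRAY)
u0,u1,v0,v1=237,264,138,189
m=cv2.matchTemplate(b,a[v0:v1,u0:u1],cv2.TM_CCOEFF_NORMED);_,mx,_,l=cv2.minMaxLoc(m)
def sub(r):return (r[0]-r[2])/(2*(r[0]-2*r[1]+r[2]))
x=l[0]+sub(m[l[1],l[0]-1:l[0]+2]);y=l[1]+sub(m[l[1]-1:l[1]+2,l[0]])
uv=np.array([x+(u1-u0)/2,y+(v1-v0)/2]); uvA=np.array([(u0+u1)/2,(v0+v1)/2])
P=onz(B,uv,.1);PA=onz(A,uvA,.1)
print('score',mx,'shift',uv-uvA,'plate vs place1:',P-PA,'-> TCP grasp xy',np.array([.4955,.0206])+(P-PA)[:2])
T=np.array([*(np.array([.4955,.0206])+(P-PA)[:2]),.0717]);print('delta from now',T-t)
E
python3 match.py r3 0
```

```text
time: 20.73
tool_pos: [0.4843, -0.123, 0.2629]
tcp_rot: [[0.103, 0.995, -0.002], [0.995, -0.103, 0.001], [0.001, -0.002, -1.0]]
wrist_force: [-0.2, 0.2, -0.1]
opening: 0.343
finger_force: 0.0
[ 0.4843 -0.123   0.2629] yaw -5.91
score 0.9616544842720032 shift [0.5519 2.5492] plate vs place1: [-0.0138 -0.1398  0.    ] -> TCP grasp xy [ 0.4817 -0.1192]
delta from now [-0.0026  0.0038 -0.1912]
```

```bash
python3 -m pendant '[-0.003,0.004,-0.03,0,0,0,0.03, 0,0,-0.04,0,0,0,0.03, 0,0,-0.04,0,0,0,0.03, 0,0,-0.03,0,0,0,0.03, 0,0,0,0,0,0,0.03]' >/dev/null
python3 -m pendant '[0,0,0,0,0,0,0.03, 0,0,0,0,0,0,0.03]'
```

```text
time: 21.47
tool_pos: [0.4834, -0.1192, 0.1261]
tcp_rot: [[0.101, 0.995, 0.002], [0.995, -0.101, -0.001], [-0.001, 0.002, -1.0]]
wrist_force: [0.6, -0.1, 1.0]
opening: 0.343
finger_force: 0.0
```

```bash
python3 -m pendant '[-0.0017,0,-0.015,0,0,0,0.03, 0,0,-0.02,0,0,0,0.03, 0,0,-0.015,0,0,0,0.03, 0,0,-0.0044,0,0,0,0.03, 0,0,0,0,0,0,0.03]' 
python3 -m pendant '[0,0,0,0,0,0,0.0, 0,0,0,0,0,0,0.0, 0,0,0,0,0,0,0.0, 0,0,0,0,0,0,0.0, 0,0,0,0,0,0,0.0]' 55 >/dev/null
python3 -m pendant '[0,0,0,0,0,0,0.0, 0,0,0,0,0,0,0.0, 0,0,0,0,0,0,0.0, 0,0,0,0,0,0,0.0]' 55
```

```text
time: 21.88
tool_pos: [0.4812, -0.1196, 0.0708]
tcp_rot: [[0.102, 0.995, 0.001], [0.995, -0.102, -0.001], [-0.0, 0.001, -1.0]]
wrist_force: [-0.3, -0.3, 0.9]
opening: 0.343
finger_force: 0.0
time: 22.63
tool_pos: [0.4808, -0.1197, 0.0704]
tcp_rot: [[0.102, 0.995, 0.001], [0.995, -0.102, -0.0], [-0.0, 0.001, -1.0]]
wrist_force: [-1.3, -0.2, 6.2]
opening: 0.089
finger_force: 55.0
```

```bash
python3 -m pendant '[0,0,0.004,0,0,0,0, 0,0,0.004,0,0,0,0, 0,0,0.01,0,0,0,0, 0,0,0.02,0,0,0,0, 0,0,0.03,0,0,0,0]'
python3 -m pendant '[0,0,0.04,0,0,0,0, 0,0,0.03,0,0,0,0, -0.0009,-0.015,0,0,0,6.9,0, -0.0009,-0.015,0,0,0,6.9,0, -0.0009,-0.015,0,0,0,6.9,0]' >/dev/null
python3 -m pendant '[-0.0009,-0.015,0,0,0,6.9,0, -0.0009,-0.015,0,0,0,6.9,0, -0.0009,-0.015,0,0,0,6.9,0, -0.0009,-0.015,0,0,0,6.9,0, -0.0009,-0.015,0,0,0,6.9,0]' >/dev/null
python3 -m pendant '[-0.0009,-0.015,0,0,0,6.9,0, -0.0009,-0.015,0,0,0,6.9,0, -0.0009,-0.015,0,0,0,6.9,0, -0.0009,-0.015,0,0,0,6.9,0, -0.0009,-0.015,0,0,0,6.9,0]' >/dev/null
python3 -m pendant '[0,0,0,0,0,6.9,0, 0,0,0,0,0,0,0, 0,0,0,0,0,0,0]'
python3 look.py f3
python3 - <<'E'
import pickle
from rackfit import *
np.set_printoptions(precision=4,suppress=True)
F=pickle.load(open('F_f3.pkl','rb'));o=F['o'];t=o['tool_pos'];s=F['side']
# hole centroid in side view
e=t+[0,0,.024-.0184];q=proj(s,[e])[0];print('pred eye',q)
g=cv2.cvtColor(s['color'],cv2.COLOR_RGB2GRAY);u,v=np.round(q).astype(int);c=g[v-9:v+10,u-9:u+10];th=(c.max()*.6+c.min()*.4)
n,lab,st,ce=cv2.connectedComponentsWithStats((c>th).astype(np.uint8));print([(st[i,4],ce[i]+[u-9,v-9]) for i in range(1,n)])
E
```

```text
time: 23.05
tool_pos: [0.4778, -0.1183, 0.1354]
tcp_rot: [[0.102, 0.995, -0.006], [0.995, -0.102, 0.003], [0.002, -0.006, -1.0]]
wrist_force: [0.3, -0.5, -2.6]
opening: 0.086
finger_force: 55.0
time: 24.55
tool_pos: [0.4683, -0.3142, 0.2072]
tcp_rot: [[-1.0, -0.009, -0.001], [-0.009, 1.0, 0.001], [0.001, 0.001, -1.0]]
wrist_force: [-0.4, 0.1, -1.8]
opening: 0.086
finger_force: 55.0
[ 0.4683 -0.3142  0.2072] yaw 90.52
pred eye [323.5573 125.0095]
[(np.int32(72), array([331.4444, 124.5556])), (np.int32(17), array([315.2941, 122.7647])), (np.int32(29), array([323.1724, 125.7931])), (np.int32(2), array([315. , 131.5])), (np.int32(1), array([315., 134.]))]
```

```bash
python3 -m pendant '[-0.0003,-0.016,-0.0094,0,0,0.3,0, -0.0003,-0.0168,-0.0094,0,0,0,0, 0,0,0,0,0,0,0, 0,0,0,0,0,0,0]'
```

```text
time: 25.03
tool_pos: [0.4675, -0.3469, 0.188]
tcp_rot: [[-1.0, -0.016, -0.001], [-0.016, 1.0, 0.001], [0.001, 0.002, -1.0]]
wrist_force: [-0.3, -0.5, -3.0]
opening: 0.087
finger_force: 55.0
```

```bash
python3 -m pendant '[0,0,0.0003,0,0,0,0, 0,0,0,0,0,0,0, 0,0,0,0,0,0,0, 0,0,0,0,0,0,0, 0,0,0,0,0,0,0]' >/dev/null
python3 -m pendant '[0,0,0,0,0,0,0, 0,0,0,0,0,0,0, 0,0,0,0,0,0,0, 0,0,0,0,0,0,0, 0,0,0,0,0,0,0]' >/dev/null
python3 -m pendant '[0,0,0,0,0,0,0, 0,0,0,0,0,0,0, 0,0,0,0,0,0,0, 0,0,0,0,0,0,0, 0,0,0,0,0,0,0]' | grep -E 'pos|rot'
python3 -m pendant '[0,0,0,0,0,0,0, 0,0,0,0,0,0,0, 0,0,0,0,0,0,0, 0,0,0,0,0,0,0, 0,0,0,0,0,0,0]' >/dev/null
python3 -m pendant '[0,0,0,0,0,-7.1,0, 0,0,0,0,0,-7.1,0, 0,0,0,0,0,-7.1,0, 0,0,0,0,0,-7.1,0, 0,0,0,0,0,-7.1,0]' >/dev/null
python3 -m pendant '[0,0,0,0,0,-7.1,0, 0,0,0,0,0,-7.1,0, 0,0,0,0,0,-7.1,0, 0,0,0,0,0,-7.1,0, 0,0,0,0,0,-7.1,0]' >/dev/null
python3 -m pendant '[0,0,0,0,0,-7.1,0, 0,0,0,0,0,-7.1,0, 0,0,0,0,0,-7.1,0, 0,0,0,0,0,-7.1,0, 0,0,0,0,0,-7.1,0]' >/dev/null
python3 -m pendant '[0,0,0,0,0,-7.1,0, 0,0,0,0,0,-7.1,0, 0,0,0,0,0,-7.1,0, 0,0,0,0,0,-7.1,0, 0,0,0,0,0,-7.1,0]' >/dev/null
python3 -m pendant '[0,0,0,0,0,-7.1,0, 0,0,0,0,0,-7.1,0, 0,0,0,0,0,-7.1,0, 0,0,0,0,0,-7.1,0, 0,0,0,0,0,-7.1,0]' >/dev/null
python3 -m pendant '[0,0,0,0,0,-2.5,0, 0,0,0,0,0,0,0, 0,0,0,0,0,0,0, 0,0,0,0,0,0,0]' | grep -E 'pos|rot'
```

```text
tool_pos: [0.468, -0.3473, 0.189]
tcp_rot: [[-1.0, -0.018, -0.0], [-0.018, 1.0, -0.0], [0.0, -0.0, -1.0]]
tool_pos: [0.468, -0.3473, 0.189]
tcp_rot: [[1.0, 0.02, -0.0], [0.02, -1.0, 0.0], [-0.0, -0.0, -1.0]]
```

```bash
python3 -m pendant '[0,0,0,0,0,0,0, 0,0,0,0,0,0,0, 0,0,0,0,0,0,0, 0,0,0,0,0,0,0, 0,0,0,0,0,0,0]' >/dev/null
python3 -m pendant '[0,0,0,0,0,0,0, 0,0,0,0,0,0,0, 0,0,0,0,0,0,0, 0,0,0,0,0,0,0, 0,0,0,0,0,0,0]' >/dev/null
python3 -m pendant '[0,0,0,0,0,0,0, 0,0,0,0,0,0,0, 0,0,0,0,0,0,0, 0,0,0,0,0,0,0, 0,0,0,0,0,0,0]' | grep -E 'pos|rot'
python3 -m pendant '[0,0,0,0,0,0,0, 0,0,0,0,0,0,0, 0,0,0,0,0,0,0, 0,0,0,0,0,0,0]' >/dev/null
python3 - <<'E'
from rackfit import *
np.set_printoptions(precision=4,suppress=True)
G={n:robot.grab_frame(n) for n in ('scene','side')};print('rack now',rackfit(G))
E
```

```text
tool_pos: [0.468, -0.3473, 0.189]
tcp_rot: [[1.0, 0.018, -0.0], [0.018, -1.0, -0.0], [-0.0, 0.0, -1.0]]
rack now (array([0.5657, 0.3083, 0.5467]), np.float64(2800.9375))
```

```bash
python3 -m pendant '[0,0.005,0.03,0,0,0,0, 0.0029,0.0377,0,0,0,7.1,0, 0.0029,0.0377,0,0,0,7.1,0, 0.0029,0.0377,0,0,0,7.1,0, 0.0029,0.0377,0,0,0,7.1,0]' >/dev/null
python3 -m pendant '[0.0029,0.0377,0,0,0,7.1,0, 0.0029,0.0377,0,0,0,7.1,0, 0.0029,0.0377,0,0,0,7.1,0, 0.0029,0.0377,0,0,0,7.1,0, 0.0029,0.0377,0,0,0,7.1,0]' >/dev/null
python3 -m pendant '[0.0029,0.0377,0,0,0,7.1,0, 0.0029,0.0377,0,0,0,7.1,0, 0.0029,0.0377,0,0,0,7.1,0, 0.0029,0.0377,0,0,0,7.1,0, 0,0,0,0,0,7.1,0]' >/dev/null
python3 -m pendant '[0,0,0,0,0,7.1,0, 0,0,0,0,0,7.1,0, 0,0,0,0,0,7.1,0, 0,0,0,0,0,0,0, 0,0,0,0,0,0,0]'
python3 look.py p3
cat > pegs.py <<'E'
# measure peg centre lines in the wrist image: for sampled x along each visible peg, centroid in v of light run between edges
from rackfit import *
import pickle,sys
np.set_printoptions(precision=4,suppress=True)
tag,peg=sys.argv[1],int(sys.argv[2]);p=[float(v) for v in sys.argv[3:6]] if len(sys.argv)>5 else [.5691,.3112,.5553]
off=float(sys.argv[6]) if len(sys.argv)>6 else .0043
G=pickle.load(open(f'F_{tag}.pkl','rb'));f=G['wrist'];t=G['o']['tool_pos'];im=f['color'].astype(int)
Y=[.105,.035,-.035,-.105]; bl=(im[:,:,2]<1.35*im[:,:,0])&(im.sum(2)>330)
ob=[]
for y in Y:
    for x in np.arange(-.045,.0,.006):
        u,v=proj(f,w(p,[(x,y,.17-x*.1405)]))[0]
        if not(5<u<506 and 5<v<228): continue
        ui=int(round(u));lo,hi=max(0,int(v)-14),min(233,int(v)+15)
        run=bl[lo:hi,ui].astype(np.uint8)
        idx=np.flatnonzero(np.diff(np.r_[0,run,0]));runs=[(a,b) for a,b in zip(idx[::2],idx[1::2]) if 6<=b-a<=16]
        if len(runs)==1: ob.append((y,x,u,v,lo+(sum(runs[0])-1)/2-v))
for o in ob: print(*[round(k,3) for k in o])
# tips: blob of light at left end
ob2={'wrist':[((x,y,.17-x*.1405),(u,v+d)) for y,x,u,v,d in ob]}
for y in Y:
    u,v=proj(f,w(p,[racktips(y)]))[0]
    if 25<u<490 and 20<v<222:
        r=bl[int(v)-25:int(v)+26,int(u)-25:int(u)+26]
        # left-most light run in row of the peg
        row=r[24:28].all(0) if len(r)==51 else r[len(r)//2]; k=np.flatnonzero(row); print('tip y',y,'pred',u,v,'left end',int(u)-25+k[0] if len(k) else None)
E
python3 pegs.py p3 3; python3 pegs.py p1 1
```

```text
time: 32.47
tool_pos: [0.5057, 0.1479, 0.2191]
tcp_rot: [[-0.523, 0.852, 0.0], [0.852, 0.523, 0.0], [-0.0, 0.0, -1.0]]
wrist_force: [0.3, 0.3, -2.4]
opening: 0.09
finger_force: 55.0
[0.5057 0.1479 0.2191] yaw 31.54
0.035 -0.045 392.275 7.81 -1.31
0.035 -0.039 400.545 8.146 -1.146
0.035 -0.033 408.749 8.478 -0.978
0.035 -0.027 416.889 8.808 -0.808
0.035 -0.021 424.963 9.136 -0.636
0.035 -0.015 432.974 9.461 -0.461
-0.035 -0.045 380.193 114.597 -0.597
-0.035 -0.039 387.759 114.513 -0.513
-0.035 -0.033 395.27 114.429 -0.429
-0.035 -0.027 402.726 114.346 -0.346
-0.035 -0.021 410.129 114.264 -0.264
-0.035 -0.015 417.478 114.183 -0.183
tip y -0.035 pred 369.9950929265161 114.70760751916305 left end 364
tip y -0.105 pred 360.7354935757561 204.08006903465713 left end 335
0.105 -0.045 379.932 115.313 -0.313
0.105 -0.039 387.487 115.176 -0.176
0.105 -0.033 394.988 115.04 -0.04
0.105 -0.027 402.435 114.904 0.096
0.105 -0.021 409.83 114.77 0.23
0.105 -0.015 417.173 114.636 -0.136
0.035 -0.045 370.426 204.018 -0.018
0.035 -0.039 377.386 203.601 0.399
0.035 -0.033 384.3 203.187 0.313
0.035 -0.027 391.169 202.776 0.224
0.035 -0.021 397.994 202.368 0.632
0.035 -0.015 404.774 201.962 0.038
tip y 0.105 pred 369.75097085889405 115.49565778389504 left end 365
tip y 0.035 pred 361.05541726295 204.55890365413433 left end 356
```

The rack is unchanged (peg 3 within 0.4 mm). I'll go to the standoff.

```bash
python3 -m pendant '[0,0.027,0,0,0,0.3,0, -0.0016,0.027,-0.01,0,0,0,0, -0.0016,0.0268,-0.015,0,0,0,0, 0,0,-0.0157,0,0,0,0, 0,0,0,0,0,0,0]' >/dev/null
python3 -m pendant '[0,0,0,0,0,0,0]'
python3 look.py p3b;python3 pegs.py p3b 3 | head -20
```

```text
time: 33.12
tool_pos: [0.5016, 0.2283, 0.1774]
tcp_rot: [[-0.53, 0.848, -0.002], [0.848, 0.53, -0.001], [0.0, -0.003, -1.0]]
wrist_force: [-0.2, 0.5, -1.5]
opening: 0.088
finger_force: 55.0
[0.5016 0.2283 0.1774] yaw 32.01
0.035 -0.045 345.339 118.974 0.026
0.035 -0.039 354.729 118.936 0.064
0.035 -0.033 364.037 118.899 0.101
0.035 -0.027 373.262 118.863 0.137
0.035 -0.021 382.407 118.826 0.174
0.035 -0.015 391.472 118.79 0.21
0.035 -0.009 400.458 118.754 0.246
0.035 -0.003 409.367 118.719 0.281
-0.035 -0.045 335.91 225.251 0.749
-0.035 -0.039 344.405 224.793 0.207
-0.035 -0.033 352.833 224.339 0.661
-0.035 -0.027 361.193 223.888 0.612
-0.035 -0.021 369.488 223.441 0.559
-0.035 -0.015 377.718 222.998 1.002
-0.035 -0.009 385.883 222.558 0.442
-0.035 -0.003 393.984 222.121 2.879
tip y 0.035 pred 332.6690638484556 119.02009697956497 left end 327
```

Peg 3 is where predicted (≤0.6 px). Inserting.

```bash
python3 -m pendant '[0.0007,0.0003,0.001,0,0,0,0, 0.0102,0.0063,-0.0017,0,0,0,0, 0.0102,0.0063,-0.0017,0,0,0,0, 0.0102,0.0063,-0.0017,0,0,0,0, 0.0102,0.0063,-0.0017,0,0,0,0]' | grep -E 'pos|wrist'
python3 -m pendant '[0.0102,0.0063,-0.0017,0,0,0,0, 0,0,0,0,0,0,0]' | grep -E 'pos|wrist'
python3 -m pendant '[0.0102,0.0063,-0.0017,0,0,0,0, 0.0102,0.0063,-0.0017,0,0,0,0, 0,0,0,0,0,0,0]' | grep -E 'pos|wrist'
```

```text
tool_pos: [0.5453, 0.254, 0.1737]
wrist_force: [-0.4, 0.2, -2.2]
tool_pos: [0.5562, 0.2607, 0.1715]
wrist_force: [-0.7, 0.1, -2.5]
tool_pos: [0.5758, 0.2731, 0.1679]
wrist_force: [-0.5, -0.9, -3.0]
```

```bash
python3 -m pendant '[0.0083,0.006,-0.0014,0,0,0,0, 0,0,0,0,0,0,0]' | grep -E 'pos|wrist'
python3 -m pendant '[0,0,-0.002,0,0,0,0, 0,0,-0.002,0,0,0,0, 0,0,-0.0015,0,0,0,0, 0,0,0,0,0,0,0]' | grep -E 'pos|wrist'
python3 -m pendant '[0,0,-0.001,0,0,0,0, 0,0,0,0,0,0,0]' | grep -E 'pos|wrist'
```

```text
tool_pos: [0.5834, 0.2789, 0.1664]
wrist_force: [-1.4, -0.7, -2.9]
tool_pos: [0.5822, 0.2786, 0.1601]
wrist_force: [0.2, 0.1, -2.9]
tool_pos: [0.5827, 0.2789, 0.1594]
wrist_force: [-0.9, -0.0, -3.5]
```

```bash
python3 -m pendant '[0,0,-0.001,0,0,0,0, 0,0,0,0,0,0,0, 0,0,0,0,0,0,0]' | grep -E 'pos|wrist'
python3 -m pendant '[0,0,-0.001,0,0,0,0, 0,0,0,0,0,0,0, 0,0,0,0,0,0,0]' | grep -E 'pos|wrist'
```

```text
tool_pos: [0.5829, 0.279, 0.1585]
wrist_force: [0.2, 0.2, -2.4]
tool_pos: [0.583, 0.2791, 0.158]
wrist_force: [-0.7, -0.6, 0.4]
```

Contact is made and the load is carried. Releasing and rising.

```bash
python3 -m pendant '[0,0,0,0,0,0,0.012, 0,0,0,0,0,0,0.016, 0,0,0,0,0,0,0.022, 0,0,0,0,0,0,0.028, 0,0,0,0,0,0,0.03]' 10 | grep -E 'pos|wrist|open'
python3 -m pendant '[0,0,0,0,0,0,0.03, 0,0,0.01,0,0,0,0.03, 0,0,0.03,0,0,0,0.03, 0,0,0.03,0,0,0,0.03, 0,0,0.035,0,0,0,0.03]'
python3 look.py h3; python3 - <<'E'
# compare hung-plate appearance: plate3 now vs same relative view of plate1 (w_h1)
from h import *
a=cv2.imread('pics/w_h1.png',0);b=cv2.imread('pics/wrist_h3.png',0)
m=cv2.matchTemplate(b,a[145:218,190:300],cv2.TM_CCOEFF_NORMED);print(cv2.minMaxLoc(m)[1],cv2.minMaxLoc(m)[3],'expected (190,145)')
E
```

```text
tool_pos: [0.5829, 0.2791, 0.1576]
wrist_force: [-0.5, -0.5, -0.2]
opening: 0.305
time: 36.1
tool_pos: [0.582, 0.2787, 0.2629]
tcp_rot: [[-0.531, 0.848, -0.002], [0.848, 0.531, -0.001], [0.001, -0.003, -1.0]]
wrist_force: [0.4, 1.4, -0.1]
opening: 0.342
finger_force: 0.0
[0.582  0.2787 0.2629] yaw 32.04
0.9503734707832336 (194, 148) expected (190,145)
```

Plate3 hangs like plate1 did (match 0.95 at the expected spot). Now plate4.

```bash
python3 -m pendant '[0,0,0.003,0,0,0,0.03, -0.0088,-0.0394,0,0,0,-6.3,0.03, -0.0088,-0.0394,0,0,0,-6.3,0.03, -0.0088,-0.0394,0,0,0,-6.3,0.03, -0.0088,-0.0394,0,0,0,-6.3,0.03]' >/dev/null
python3 -m pendant '[-0.0088,-0.0394,0,0,0,-6.3,0.03, -0.0088,-0.0394,0,0,0,-6.4,0.03, -0.0088,-0.0394,0,0,0,0,0.03, -0.0088,-0.0394,0,0,0,0,0.03, -0.0088,-0.0394,0,0,0,0,0.03]' >/dev/null
python3 -m pendant '[-0.0088,-0.0394,0,0,0,0,0.03, -0.0088,-0.0394,0,0,0,0,0.03, -0.0088,-0.0394,0,0,0,0,0.03, 0,0,0,0,0,0,0.03, 0,0,0,0,0,0,0.03]' >/dev/null
python3 -m pendant '[0,0,0,0,0,0,0.03, 0,0,0,0,0,0,0.03]' | grep -E 'pos'
python3 look.py r4; python3 match.py r4 0
```

```text
tool_pos: [0.4772, -0.1924, 0.2648]
[ 0.4772 -0.1924  0.2648] yaw -5.78
score 0.9549090266227722 shift [0.3683 2.3459] plate vs place1: [-0.021  -0.2094 -0.    ] -> TCP grasp xy [ 0.4745 -0.1888]
delta from now [-0.0027  0.0036 -0.1931]
```

```bash
python3 -m pendant '[-0.003,0.0036,-0.03,0,0,0,0.03, 0,0,-0.04,0,0,0,0.03, 0,0,-0.04,0,0,0,0.03, 0,0,-0.03,0,0,0,0.03, 0,0,0,0,0,0,0.03]' >/dev/null
python3 -m pendant '[0,0,0,0,0,0,0.03, 0,0,0,0,0,0,0.03]' | grep -E 'pos|rot'
```

```text
tool_pos: [0.4757, -0.1904, 0.1277]
tcp_rot: [[0.101, 0.995, 0.002], [0.995, -0.101, -0.001], [-0.001, 0.002, -1.0]]
```

```bash
python3 -m pendant '[-0.0012,0.0014,-0.015,0,0,0,0.03, 0,0,-0.02,0,0,0,0.03, 0,0,-0.015,0,0,0,0.03, 0,0,-0.0055,0,0,0,0.03, 0,0,0,0,0,0,0.03]' | grep -E 'pos|wrist'
python3 -m pendant '[0,0,0,0,0,0,0.0, 0,0,0,0,0,0,0.0, 0,0,0,0,0,0,0.0, 0,0,0,0,0,0,0.0, 0,0,0,0,0,0,0.0]' 55 >/dev/null
python3 -m pendant '[0,0,0,0,0,0,0.0, 0,0,0,0,0,0,0.0, 0,0,0,0,0,0,0.0, 0,0,0,0,0,0,0.0]' 55
```

```text
tool_pos: [0.4738, -0.189, 0.0711]
wrist_force: [-0.2, 0.0, -0.4]
time: 39.57
tool_pos: [0.4736, -0.1891, 0.0709]
tcp_rot: [[0.102, 0.995, 0.001], [0.995, -0.102, -0.001], [-0.001, 0.001, -1.0]]
wrist_force: [-0.4, -1.0, 6.2]
opening: 0.09
finger_force: 55.0
```

```bash
python3 -m pendant '[0,0,0.004,0,0,0,0, 0,0,0.004,0,0,0,0, 0,0,0.01,0,0,0,0, 0,0,0.02,0,0,0,0, 0,0,0.03,0,0,0,0]' | grep -E 'pos|wrist'
python3 -m pendant '[0,0,0.04,0,0,0,0, 0,0,0.03,0,0,0,0, -0.0005,-0.0096,0,0,0,6.9,0, -0.0005,-0.0096,0,0,0,6.9,0, -0.0005,-0.0096,0,0,0,6.9,0]' >/dev/null
python3 -m pendant '[-0.0005,-0.0096,0,0,0,6.9,0, -0.0005,-0.0096,0,0,0,6.9,0, -0.0005,-0.0096,0,0,0,6.9,0, -0.0005,-0.0096,0,0,0,6.9,0, -0.0005,-0.0096,0,0,0,6.9,0]' >/dev/null
python3 -m pendant '[-0.0005,-0.0096,0,0,0,6.9,0, -0.0005,-0.0096,0,0,0,6.9,0, -0.0005,-0.0096,0,0,0,6.9,0, -0.0005,-0.0096,0,0,0,6.9,0, -0.0005,-0.0096,0,0,0,6.9,0]' >/dev/null
python3 -m pendant '[0,0,0,0,0,6.9,0, 0,0,0,0,0,0,0, 0,0,0,0,0,0,0]'
python3 look.py f4
python3 - <<'E'
import pickle
from rackfit import *
np.set_printoptions(precision=4,suppress=True)
F=pickle.load(open('F_f4.pkl','rb'));o=F['o'];t=o['tool_pos'];s=F['side']
e=t+[0,0,.024-.0189];q=proj(s,[e])[0];print('pred eye',q)
g=cv2.cvtColor(s['color'],cv2.COLOR_RGB2GRAY);u,v=np.round(q).astype(int);c=g[v-9:v+10,u-9:u+10];th=(c.max()*.6+c.min()*.4)
n,lab,st,ce=cv2.connectedComponentsWithStats((c>th).astype(np.uint8));print([(st[i,4],ce[i]+[u-9,v-9]) for i in range(1,n)])
E
```

```text
tool_pos: [0.4707, -0.1873, 0.1358]
wrist_force: [0.1, 0.2, -2.0]
time: 41.48
tool_pos: [0.4663, -0.3133, 0.2079]
tcp_rot: [[-1.0, -0.009, -0.001], [-0.009, 1.0, 0.001], [0.001, 0.001, -1.0]]
wrist_force: [0.6, 0.7, -2.8]
opening: 0.09
finger_force: 55.0
[ 0.4663 -0.3133  0.2079] yaw 90.53
pred eye [323.9907 125.3654]
[(np.int32(64), array([331.625 , 124.4219])), (np.int32(26), array([315.3846, 124.6923])), (np.int32(29), array([323.5862, 126.4483]))]
```

```bash
python3 -m pendant '[0.0006,-0.0165,-0.0094,0,0,0.3,0, 0.0006,-0.0172,-0.0094,0,0,0,0, 0,0,0,0,0,0,0, 0,0,0,0,0,0,0]' | grep -E 'pos|rot'
python3 -m pendant '[0,0,0,0,0,0,0, 0,0,0,0,0,0,0, 0,0,0,0,0,0,0, 0,0,0,0,0,0,0, 0,0,0,0,0,0,0]' >/dev/null
python3 -m pendant '[0,0,0,0,0,0,0, 0,0,0,0,0,0,0, 0,0,0,0,0,0,0, 0,0,0,0,0,0,0, 0,0,0,0,0,0,0]' >/dev/null
python3 -m pendant '[0,0,0,0,0,0,0, 0,0,0,0,0,0,0, 0,0,0,0,0,0,0, 0,0,0,0,0,0,0, 0,0,0,0,0,0,0]' | grep -E 'pos|rot'
python3 -m pendant '[0,0,0,0,0,0,0, 0,0,0,0,0,0,0, 0,0,0,0,0,0,0, 0,0,0,0,0,0,0, 0,0,0,0,0,0,0]' >/dev/null
python3 -m pendant '[0,0,0,0,0,-7.1,0, 0,0,0,0,0,-7.1,0, 0,0,0,0,0,-7.1,0, 0,0,0,0,0,-7.1,0, 0,0,0,0,0,-7.1,0]' >/dev/null
python3 -m pendant '[0,0,0,0,0,-7.1,0, 0,0,0,0,0,-7.1,0, 0,0,0,0,0,-7.1,0, 0,0,0,0,0,-7.1,0, 0,0,0,0,0,-7.1,0]' >/dev/null
python3 -m pendant '[0,0,0,0,0,-7.1,0, 0,0,0,0,0,-7.1,0, 0,0,0,0,0,-7.1,0, 0,0,0,0,0,-7.1,0, 0,0,0,0,0,-7.1,0]' >/dev/null
python3 -m pendant '[0,0,0,0,0,-7.1,0, 0,0,0,0,0,-7.1,0, 0,0,0,0,0,-7.1,0, 0,0,0,0,0,-7.1,0, 0,0,0,0,0,-7.1,0]' >/dev/null
python3 -m pendant '[0,0,0,0,0,-7.1,0, 0,0,0,0,0,-7.1,0, 0,0,0,0,0,-7.1,0, 0,0,0,0,0,-7.1,0, 0,0,0,0,0,-7.1,0]' >/dev/null
python3 -m pendant '[0,0,0,0,0,-2.5,0, 0,0,0,0,0,0,0, 0,0,0,0,0,0,0, 0,0,0,0,0,0,0]' | grep -E 'pos|rot'
python3 -m pendant '[0,0,0,0,0,0,0, 0,0,0,0,0,0,0, 0,0,0,0,0,0,0, 0,0,0,0,0,0,0, 0,0,0,0,0,0,0]' >/dev/null
python3 -m pendant '[0,0,0,0,0,0,0, 0,0,0,0,0,0,0, 0,0,0,0,0,0,0, 0,0,0,0,0,0,0, 0,0,0,0,0,0,0]' >/dev/null
python3 -m pendant '[0,0,0,0,0,0,0, 0,0,0,0,0,0,0, 0,0,0,0,0,0,0, 0,0,0,0,0,0,0, 0,0,0,0,0,0,0]' | grep -E 'pos|rot'
python3 -m pendant '[0,0,0,0,0,0,0, 0,0,0,0,0,0,0, 0,0,0,0,0,0,0, 0,0,0,0,0,0,0]' >/dev/null
python3 - <<'E'
from rackfit import *
np.set_printoptions(precision=4,suppress=True)
G={n:robot.grab_frame(n) for n in ('scene','side')};print('rack now',rackfit(G))
E
```

```text
tool_pos: [0.4673, -0.347, 0.1884]
tcp_rot: [[-1.0, -0.016, -0.001], [-0.016, 1.0, 0.002], [0.001, 0.002, -1.0]]
tool_pos: [0.4678, -0.3473, 0.1892]
tcp_rot: [[-1.0, -0.018, 0.0], [-0.018, 1.0, 0.0], [-0.0, 0.0, -1.0]]
tool_pos: [0.4678, -0.3472, 0.1892]
tcp_rot: [[1.0, 0.02, 0.0], [0.02, -1.0, 0.0], [0.0, -0.0, -1.0]]
tool_pos: [0.4678, -0.3473, 0.1893]
tcp_rot: [[1.0, 0.018, 0.0], [0.018, -1.0, -0.0], [0.0, 0.0, -1.0]]
rack now (array([0.5655, 0.3087, 0.5479]), np.float64(3137.3125))
```

```bash
python3 -m pendant '[0,0.005,0.03,0,0,0,0, 0.0062,0.0359,0,0,0,7.1,0, 0.0062,0.0359,0,0,0,7.1,0, 0.0062,0.0359,0,0,0,7.1,0, 0.0062,0.0359,0,0,0,7.1,0]' >/dev/null
python3 -m pendant '[0.0062,0.0359,0,0,0,7.1,0, 0.0062,0.0359,0,0,0,7.1,0, 0.0062,0.0359,0,0,0,7.1,0, 0.0062,0.0359,0,0,0,7.1,0, 0.0062,0.0359,0,0,0,7.1,0]' >/dev/null
python3 -m pendant '[0.0062,0.0359,0,0,0,7.1,0, 0.0062,0.0359,0,0,0,7.1,0, 0.0062,0.0359,0,0,0,7.1,0, 0,0,0,0,0,7.1,0, 0,0,0,0,0,7.1,0]' >/dev/null
python3 -m pendant '[0,0,0,0,0,7.1,0, 0,0,0,0,0,7.1,0, 0,0,0,0,0,7.1,0, 0,0,0,0,0,0,0, 0,0,0,0,0,0,0]'
python3 look.py p4; python3 pegs.py p4 4
```

```text
time: 49.4
tool_pos: [0.5422, 0.0886, 0.2193]
tcp_rot: [[-0.523, 0.852, 0.0], [0.852, 0.523, -0.0], [-0.0, 0.0, -1.0]]
wrist_force: [0.1, -0.8, -1.9]
opening: 0.087
finger_force: 55.0
[0.5422 0.0886 0.2193] yaw 31.53
-0.035 -0.045 392.461 8.467 -1.467
-0.035 -0.039 400.72 8.799 -0.799
-0.035 -0.033 408.913 9.128 -1.128
-0.035 -0.027 417.041 9.455 -0.955
-0.035 -0.021 425.105 9.779 -0.779
-0.105 -0.045 380.382 115.064 -0.564
-0.105 -0.039 387.938 114.978 -0.478
-0.105 -0.033 395.439 114.893 -0.393
-0.105 -0.027 402.886 114.808 -0.308
-0.105 -0.021 410.28 114.724 -0.224
-0.105 -0.015 417.621 114.641 -0.141
-0.105 -0.009 424.909 114.558 -2.558
tip y -0.105 pred 370.1968003495558 115.17750407571253 left end 364
```

```bash
python3 -m pendant '[0,0.027,0,0,0,0.25,0, -0.0014,0.027,-0.01,0,0,0,0, -0.0014,0.0266,-0.015,0,0,0,0, 0,0,-0.0154,0,0,0,0, 0,0,0,0,0,0,0]' >/dev/null
python3 -m pendant '[0,0,0,0,0,0,0, 0,0,0,0,0,0,0]'
python3 look.py p4b;python3 pegs.py p4b 4 | grep -e -0.105
```

```text
time: 50.13
tool_pos: [0.5399, 0.1686, 0.1796]
tcp_rot: [[-0.529, 0.849, 0.001], [0.849, 0.529, -0.0], [-0.001, 0.001, -1.0]]
wrist_force: [1.0, 0.6, -1.8]
opening: 0.086
finger_force: 55.0
[0.5399 0.1686 0.1796] yaw 31.92
```

```bash
sed -i 's/5<v<228/5<v<236/; s/min(233,/min(240,/' pegs.py && python3 pegs.py p4b 4; python3 - <<'E'
import pickle
from fit import *
F=pickle.load(open('F_p4b.pkl','rb'));f=F['wrist'];p=[.5691,.3112,.5553]
q=proj(f,w(p,[(x,-.105,.17-x*.1405) for x in (-.045,-.03,-.015)]));print(q)
for u,v in q: print([int(x) for x in f['color'][int(v)-14:int(v)+14,int(round(u))].sum(1)])
E
```

```text
-0.035 -0.045 342.383 117.147 -0.647
-0.035 -0.039 351.669 117.1 -0.6
-0.035 -0.033 360.872 117.054 -0.554
-0.035 -0.027 369.994 117.008 -0.508
-0.035 -0.021 379.036 116.963 -0.463
-0.035 -0.009 396.881 116.873 -0.373
tip y -0.035 pred 329.8514267153648 117.20622931360198 left end 323
[[333.46738098 222.50940001]
 [354.35703541 221.34927574]
 [374.83222567 220.21216908]]
[669, 665, 665, 662, 659, 659, 661, 655, 581, 450, 478, 546, 597, 635, 653, 662, 671, 674, 667, 645, 605, 650, 663, 667, 665, 665, 652, 473]
[666, 664, 664, 662, 659, 652, 649, 645, 577, 444, 474, 542, 596, 636, 651, 663, 673, 673, 669, 641, 585, 646, 668, 668, 665, 663, 661, 646]
[664, 663, 660, 655, 652, 652, 649, 644, 569, 435, 467, 540, 594, 636, 652, 664, 671, 676, 668, 642, 614, 655, 663, 666, 665, 665, 669, 670]
```

Peg 4's edges (v≈217–228, centre 222.3 against predicted 222.5) confirm alignment. Inserting.

```bash
python3 -m pendant '[-0.0004,0.0006,-0.0005,0,0,0,0, 0.0102,0.0063,-0.0017,0,0,0,0, 0.0102,0.0063,-0.0017,0,0,0,0, 0.0102,0.0063,-0.0017,0,0,0,0, 0.0102,0.0063,-0.0017,0,0,0,0]' | grep -E 'pos|wrist'
python3 -m pendant '[0.0102,0.0063,-0.0017,0,0,0,0, 0,0,0,0,0,0,0]' | grep -E 'pos|wrist'
python3 -m pendant '[0.0102,0.0063,-0.0017,0,0,0,0, 0.0102,0.0063,-0.0017,0,0,0,0, 0,0,0,0,0,0,0, 0,0,0,0,0,0,0]' | grep -E 'pos|wrist'
```

```text
tool_pos: [0.5806, 0.1949, 0.1721]
wrist_force: [-0.3, -0.4, -2.2]
tool_pos: [0.5914, 0.2017, 0.1699]
wrist_force: [-0.4, 0.7, -1.5]
tool_pos: [0.6101, 0.2135, 0.1664]
wrist_force: [-0.1, 0.3, -2.5]
```

```bash
python3 -m pendant '[0.0109,0.0063,-0.0012,0,0,0,0, 0,0,0,0,0,0,0, 0,0,0,0,0,0,0]' | grep -E 'pos|wrist'
python3 -m pendant '[0,0,-0.002,0,0,0,0, 0,0,-0.002,0,0,0,0, 0,0,0,0,0,0,0, 0,0,0,0,0,0,0]' | grep -E 'pos|wrist'
python3 -m pendant '[0,0,-0.001,0,0,0,0, 0,0,0,0,0,0,0, 0,0,0,0,0,0,0]' | grep -E 'pos|wrist'
python3 -m pendant '[0,0,-0.001,0,0,0,0, 0,0,0,0,0,0,0, 0,0,0,0,0,0,0]' | grep -E 'pos|wrist'
```

```text
tool_pos: [0.6208, 0.2197, 0.1654]
wrist_force: [0.5, -0.4, -1.6]
tool_pos: [0.6208, 0.2199, 0.161]
wrist_force: [0.6, 0.1, -1.2]
tool_pos: [0.6212, 0.2201, 0.1602]
wrist_force: [0.3, 0.9, -2.8]
tool_pos: [0.6212, 0.2201, 0.1591]
wrist_force: [-0.2, 0.1, -2.2]
```

```bash
python3 -m pendant '[0,0,-0.001,0,0,0,0, 0,0,0,0,0,0,0, 0,0,0,0,0,0,0]' | grep -E 'pos|wrist'
python3 -m pendant '[0,0,-0.0005,0,0,0,0, 0,0,0,0,0,0,0, 0,0,0,0,0,0,0]' | grep -E 'pos|wrist'
```

```text
tool_pos: [0.6214, 0.2202, 0.1585]
wrist_force: [0.3, -0.1, -1.2]
tool_pos: [0.6214, 0.2202, 0.1582]
wrist_force: [-1.1, -0.2, 1.7]
```

```bash
python3 -m pendant '[0,0,0,0,0,0,0.012, 0,0,0,0,0,0,0.016, 0,0,0,0,0,0,0.022, 0,0,0,0,0,0,0.028, 0,0,0,0,0,0,0.03]' 10 | grep -E 'pos|wrist|open'
python3 -m pendant '[0,0,0,0,0,0,0.03, 0,0,0.01,0,0,0,0.03, 0,0,0.03,0,0,0,0.03, 0,0,0.035,0,0,0,0.03, 0,0,0.035,0,0,0,0.03]' | grep -E 'pos|wrist|open'
python3 -m pendant '[-0.02,-0.035,0.01,0,0,0,0.03, -0.02,-0.035,0,0,0,0,0.03, -0.02,-0.035,0,0,0,0,0.03, -0.02,-0.035,0,0,0,0,0.03, -0.02,-0.035,0,0,0,0,0.03]' | grep -E 'pos|wrist|open'
python3 -m pendant '[-0.02,-0.035,0,0,0,0,0.03, -0.02,-0.035,0,0,0,0,0.03, 0,0,0,0,0,0,0.03, 0,0,0,0,0,0,0.03, 0,0,0,0,0,0,0.03]' | grep -E 'pos|wrist|open|time'
python3 look.py end; python3 - <<'E'
import cv2,numpy as np
from h import crops
a=np.hstack([cv2.imread('pics/scene_end.png'),cv2.imread('pics/side_end.png')])
crops(a,[(0,110,512,190,1.56,0,0),(512+110,190,150,160,1.9,0,296),(310,140,150,125,2.4,300,296)],'final.png')
E
```

```text
tool_pos: [0.6213, 0.2201, 0.1577]
wrist_force: [-0.3, 0.3, 0.4]
opening: 0.303
tool_pos: [0.6207, 0.22, 0.2689]
wrist_force: [1.3, -0.3, 0.2]
opening: 0.344
tool_pos: [0.5203, 0.0439, 0.2788]
wrist_force: [0.3, -1.3, 0.3]
opening: 0.347
time: 54.45
tool_pos: [0.4816, -0.0249, 0.2787]
wrist_force: [0.8, 0.2, -0.7]
opening: 0.342
[ 0.4816 -0.0249  0.2787] yaw 31.93
```

View pics/final.png

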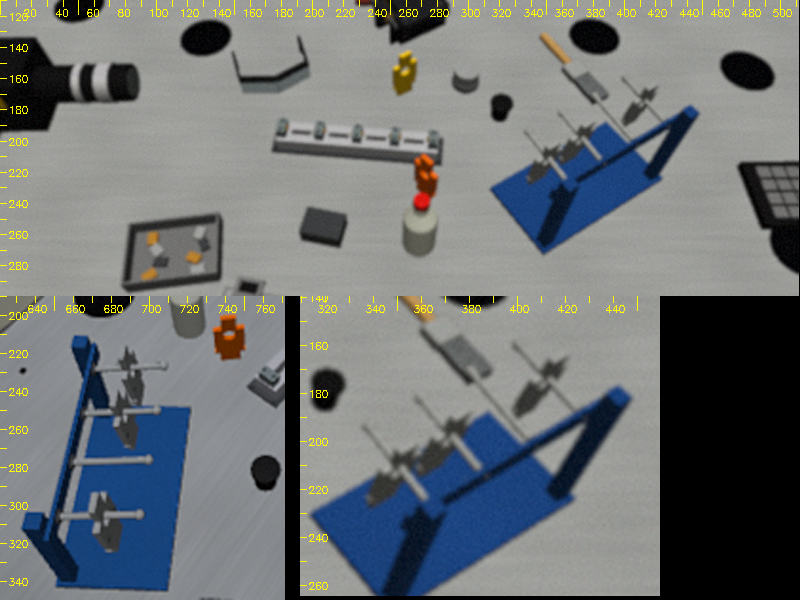

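The rail is empty, the plates hang on pegs 1, 3 and 4 with peg 2 free, and everything else looks undisturbed. Handing in.

```bash
python3 -c "
from plant import robot
print(robot.job_done())"
```

```text
the job is handed in; nothing more can be done
None
```

I held plates 1, 3 and 4 front then back in the laser focus, in that order, and hung them on pegs 1, 3 and 4, leaving peg 2 free; the job is handed in, but the marks can't be seen in the pictures, and plate 1's front was held about 2 mm off my estimate of the focus.

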